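# Press a loose end plate home with the bar clamp

### The arm

A 6-joint arm with a two-finger parallel gripper is mounted at the origin on the work surface. World frame = base frame: x ahead of the robot, y to its left, z up, the work surface at z = 0. Lengths are in mm, angles in rad, forces in N, time in s.
With the tool pointing down it reaches from about 375 to 900 mm from the base axis. Payload 3.1 kg.
Tool frame: the origin (TCP) lies at the very end of the fingers, on their centre line; the grasp point (between the pads) lies 19 mm behind it; z points along the fingers, y is the direction in which the jaws open and shut (so a half turn about z gives the same grasp; the last joint's range is limited). The gripper opens to 85 mm and grips with 20 to 120 N. Pads are 22 mm wide; open, the fingers measure 114 mm over their backs; the gripper's body (76 mm by 85 mm) begins 54 mm behind the grasp point. The pads swing forward as they close: fully open they stand 13 mm farther back than shut.
Start: joints at [-1.427, 0.527, 1.433, -0, 1.181, -0.178], TCP at [198.287, -592.688, 231.31] pointing down, gripper open.
Joint ranges: [-3.08, 3.08], [-0.75, 2.2], [0.22, 2.44], [-1.43, 4.57], [0, 2.65], [-2.85, 2.85]. Speed limits (rad/s): [2.79, 2.79, 3.14, 3.14, 3.14, 3.14].

### API

Orientations are given as a unit quaternion [x, y, z, w].
In Python, from rig import r gives the robot as it stands.
- The arm moves only by the tool drive_tool, never from a script. Its argument "commands" is a list of rows, each an object of numbers: "x", "y", "z": the shift along the tool's x, y, z in m; "ax", "ay", "az": the turn, a rotation vector about the tool's x, y, z in rad; "hand": the opening in per cent of the stroke, from 0 (shut) to 100 (fully open). In form: [{"x": .., "y": .., "z": .., "ax": .., "ay": .., "az": .., "hand": ..}, ...]. A call has exactly 10 rows; each row shifts and turns the commanded pose from where the row before left it, along the tool's axes as they then stand; what a row does not reach is not made up. A row lasts 1/12 s, in which the tool goes at most 41.7 mm and 7.16 degrees, less where a joint would pass 70% of its speed; a pose out of reach is approached as far as the arm can. A call with a gripper value outside its range is refused whole. The fingers move at their own pace and stop on an object; the grip force is fixed at half the most. Time passes only in rows, so rows that do not move let the fingers close, or fill a call up. It gives the time, the measured TCP pose, the force and the opening at its end, in the units of the state.
- r.state(): the state, without advancing time (a new reading comes with each control period).
- r.capture(name): name is "scene" or "top" or "wrist"; returns the picture (384x512x3 uint8, red, green, blue); there is no depth.
- r.camera_params(name): a dict with "K" (3x3 intrinsics, pixels), "distortion" ([k1, k2, p1, p2, k3] as OpenCV has them; the pictures are not rectified), "R" (3x3) and "t" (3): a world point X has camera coordinates R X + t. Camera axes: x right, y down, z forward; pixel columns grow to the right and rows downward; lengths in mm; the calibration is good to about 2 mm. A picture is of the moment at which its call begins: read the wrist's pose just before it. camera_params takes no time and is no camera call; for the wrist camera it gives the pose at the moment of the call.
- r.sign_off(): hands the job in, once; it reports no verdict.
Trained networks look in the newest picture that a camera, given by its name, has taken for a name from the list of things; names that differ only in an ending like _2 or _b are one class to them, and where a whole thing is asked for, a point or a joint stands for the part that bears it (a point fixed in the world has none). Each returns a list of dicts, best first, with "conf" (0 to 1); they miss things now and then, are a little off and sometimes report something else, mostly with a low value. They report only what shows in the picture. A call takes as long as a camera call.
- r.search_frame(camera, name): "box" ([left, top, right, bottom] in pixels, round what is visible of it).
- r.trace(camera, name): "region" (384x512 bool, what is visible of it) and "box" ([left, top, right, bottom] in pixels, round what is visible of it).
- r.tip_of(camera, name): "xy" ([column, row] in pixels: a listed point, or the origin of a listed thing).
The state is a dict: "t": time; "joints": joint angles; "qd": joint speeds; "effort": joint torques, N m; "eef_pos": TCP position; "tcp_rot": TCP orientation; "force": force on the tool from outside, world axes, zero at the start; "torque": the same for the moment, N m; "opening": opening from 0.0 (shut) to 1.0 (fully open).
Only numpy, scipy, OpenCV 4.12 (cv2) and the standard library are available. Lean on these libraries where they do the work, as an engineer would, in place of code of your own. Each camera call takes 0.05 s, during which the arm holds its last target. There are 200 camera calls.

### The job

One end plate of the acrylic tube rack lying in the bar clamp has worked loose on its pins. Pump the clamp's trigger until the jaw has pressed that plate fully home against the rack, firmly but not so hard that the acrylic cracks; then press and hold the release lever while you slide the clamp head all the way back against its tail stop, and let go of everything. Work the clamp only: do not touch the rack with the robot, and do not disturb the other things on the bench.

Things in the scene. Friction and masses are not known exactly. Their poses are not given: they have to be found in the camera images.
- clamp: Bar clamp lying on its side, bar screwed to a fixed grey board 416 x 148 x 12 mm. Origin on the bench under the bar's centre line; x along the bar to the fixed jaw, y to the handle's side, z up. Toothed bar 20 wide, 8 thick, mid-height 34, x -172 to 216. Fixed jaw's rubber face at x 190, y -92 to -24. Tail stop block x -169 to -143, y -30 to 13, 52 high. Board ends at y 18: the grip overhangs the bench.
- slide_head (a joint): Travel (m) of the sliding head: 0 with its back on the tail stop, growing to the fixed jaw, at most 0.14. It carries moving jaw, pistol grip, trigger and release lever, all 17 to 51 mm above the bench. A ratchet (5 mm teeth) lets it be pushed forward (5 to 15 N), not back; with the release lever pressed it slides either way with about 2 N.
- moving_jaw: Swivelling rubber pad of the moving jaw, 68 wide, 36 high, across the bar from the grip (tilts up to 0.06 rad to lie flat). Origin at its pivot, 58 mm from the bar's centre line, 34 above the bench; x to the fixed jaw; its pressing face is 8 mm in front (+x).
- trigger (a joint): Trigger angle (rad): 0 at rest (light return spring), 0.36 squeezed to its stop. Upright pivot in the head 50 mm from the bar's centre line; squeezing swings the blade to the grip. A full squeeze drives the head 5 to 8 mm on; let go, the ratchet keeps whole teeth. Up to 0.25 rad of idle play before the pawl bites; under too great a load it stalls short of 0.36.
- squeeze_point (a point): On the head, midway (32 mm each way along x) between the grip's back face and the front of the trigger's finger swell at rest; 108 mm from the bar's centre line, 34 above the bench, axes as the clamp's. Grip 20 thick, 30 high; blade 9 thick, 22 high, along y from 46 nearer the bar to 18 farther. Span over both 65 mm, 42 squeezed. Spring takes 3 to 5 N here; each further 1 N gives 2.2 N at the jaw.
- release (a joint): Release lever angle (rad): 0 at rest, 0.36 fully pressed (spring, 3 to 8 N); the pawls clear the teeth from 0.25 on. Let go, it springs back and the ratchet bites again. Its tab is pressed towards the tail stop, the way the head slides back, and turns about an upright pin 17 mm from the bar's centre line.
- release_point (a point): On the head, midway (31 mm each way along x) between the head's flat back face and the front of the release tab's nose at rest; 37 mm from the bar's centre line on the grip's side, 34 above the bench, axes as the clamp's. Tab 20 high, 20 to 46 mm from the centre line, nose at 41; bar teeth end at 13, trigger begins at 54. Span over back and nose 62 mm, about 52 pressed.
- rack: Acrylic tube rack, 64 wide, 60 high, 150 mm long with both end plates home, standing loose on the board between the jaws, 0 to 5 mm off the fixed jaw, against which it slides when pushed. Origin in the middle of its underside, x to the fixed jaw; the loose end plate faces the moving jaw. About 0.5 kg.
- end_plate (a joint): How far (m) the loose end plate, 8 mm thick, stands off the rack's shelves: 0 fully home, at most 0.014. Its outer face is at rack x = -75 mm minus this. Press fit on two pins: needs 30 to 35 N at the jaw to move (about 19 N of squeeze at the squeeze point). The acrylic cracks above 75 N at the jaw (about 38 N of squeeze).
- tip_box: Bystander: pipette tip box, 120 x 82 x 62 mm, blue base, pale lid. Origin in the middle of its underside.
- mini_centrifuge: Bystander: mini centrifuge with a domed lid, 140 mm across, 110 high. Origin in the middle of its underside.
- reagent_bottle: Bystander: white reagent bottle with screw cap, 54 mm across, 105 high. Origin in the middle of its underside.

How it is judged:
By the outcome, as a careful person would: the job done as asked, in the order asked, and still so for the second after the job is handed in, with the robot touching nothing.
It also fails if it takes over 67 s, if anything falls off the work surface, if the arm or the gripper's body presses on something with over 40 N, if the wrist force passes 120 N, or if a joint passes its speed limit or range.

## Working session

There is one attempt and no reset: what is moved stays moved. The work goes in short steps, Python scripts to look and compute and a tool call to move; the robot and the scene stay as the last step left them, time stands still between calls to the robot, and variables do not carry over. Pictures are saved under pics/ and viewed, about 8 in all and at most 12, crops included, and the job is handed in when it is done.

Besides the shell and the picture viewer there is one more tool, called after "Call:" as name([rows], argument=value, ...), one row to a line, values as JSON. drive_tool: Moves the arm, as the interface text tells. Its arguments: {"type":"object","properties":{"commands":{"type":"array","items":{"type":"object","properties":{"x":{"type":"number"},"y":{"type":"number"},"z":{"type":"number"},"ax":{"type":"number"},"ay":{"type":"number"},"az":{"type":"number"},"hand":{"type":"number"}}}}},"required":["commands"]}

```bash
ls; mkdir -p pics; cat > h.py <<'E'
import numpy as np,cv2
from scipy.spatial.transform import Rotation as R
from rig import r
def ray(cam,uv):
    p=r.camera_params(cam);K=np.array(p['K'],float);d=np.array(p['distortion'],float)
    n=cv2.undistortPoints(np.array([[uv]],float),K,d)[0,0]
    Rm=np.array(p['R'],float);t=np.array(p['t'],float).ravel()
    return -Rm.T@t, Rm.T@np.array([n[0],n[1],1])
def atz(cam,uv,z):
    c,v=ray(cam,uv);return c+v*(z-c[2])/v[2]
def proj(cam,X):
    p=r.camera_params(cam)
    return cv2.projectPoints(np.array(X,float).reshape(-1,1,3),cv2.Rodrigues(np.array(p['R'],float))[0],np.array(p['t'],float),np.array(p['K'],float),np.array(p['distortion'],float))[0][:,0]
E
python3 - <<'E'
from h import *
ims=[]
for c in ['scene','top']:
    im=r.capture(c);ims.append(im)
    for n,z in [('clamp',0),('moving_jaw',34),('squeeze_point',34),('release_point',34),('rack',0),('tip_box',0),('mini_centrifuge',0),('reagent_bottle',0)]:
        for d in r.tip_of(c,n)[:2]: print(c,n,round(d['conf'],2),np.round(d['xy'],1),np.round(atz(c,d['xy'],z),1))
cv2.imwrite('pics/a.png',ims[0][...,::-1]);cv2.imwrite('pics/b.png',ims[1][...,::-1])
s=r.state();print(s['t'],s['eef_pos'],s['tcp_rot'],s['force'])
E
```

```text
pics
scene clamp 0.81 [264.4 217.6] [590.3  35.7   0. ]
scene moving_jaw 0.59 [254.8 228.6] [653.7  40.4  34. ]
scene squeeze_point 0.66 [269.4 178.1] [486.5  -4.9  34. ]
scene squeeze_point 0.48 [418.4 201.9] [361.1 387.7  34. ]
scene release_point 0.97 [263.9 201.9] [567.   20.7  34. ]
scene release_point 0.22 [181.1 128.9] [ 446.9 -329.8   34. ]
scene rack 0.9 [296.5 245.7] [627.5 149.9   0. ]
scene tip_box 0.61 [179.8 123.5] [ 402.  -370.2    0. ]
scene mini_centrifuge 0.61 [121.7 169.1] [ 643.6 -409.6    0. ]
scene reagent_bottle 0.66 [421.7 201.4] [325.1 397.    0. ]
top clamp 0.57 [233.1 179.7] [588.4  38.8   0. ]
top moving_jaw 0.42 [231.3 152.8] [657.4  40.3  34. ]
top release_point 0.59 [240.9 189.6] [556.3  16.   34. ]
top rack 0.66 [192.3 161.3] [643.3 152.9   0. ]
top tip_box 0.69 [382.5 244.5] [ 398.6 -370.6    0. ]
top mini_centrifuge 0.73 [389.8 159.1] [ 637.7 -406.1    0. ]
top mini_centrifuge 0.67 [193.6 163.4] [637.2 149.2   0. ]
top reagent_bottle 0.62 [105.4 275.5] [329.4 398.    0. ]
0.9 [ 198.27418595 -592.69725283  231.31787614] [ 9.86998762e-01  1.60727853e-01 -1.20262231e-05  1.01100722e-05] [-0.41710489  0.24217605 -0.21207357]
```

View pics/a.png

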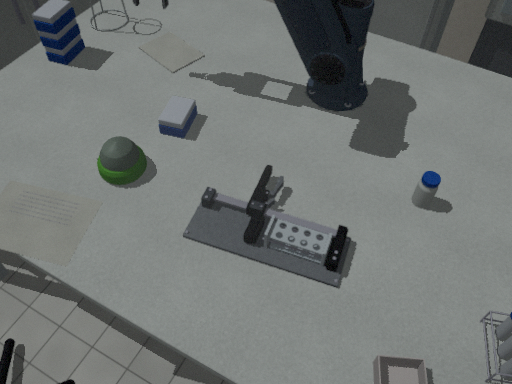

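View pics/b.png

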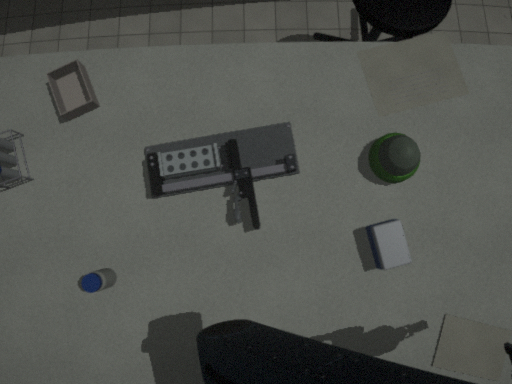

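The scene view shows the clamp with its grip towards the robot, the fixed jaw at +y and the tail stop at -y. In the top view the board corners are at (145,150), (290,122), (299,172) and (153,197).

```bash
python3 - <<'E'
from h import *
c=[atz('top',u,12)[:2] for u in [(145,150),(290,122),(299,172),(153,197)]]
print(np.round(c,1))
for a,b in [(1,0),(2,3)]:
    d=c[a]-c[b]; d=-d; print(np.degrees(np.arctan2(d[1],d[0])),np.linalg.norm(d))
p=r.camera_params('wrist');s=r.state();Rt=R.from_quat(s['tcp_rot']).as_matrix()
C=-np.array(p['R']).T@np.array(p['t']);print('cam in tool',Rt.T@(C-s['eef_pos']),'axes',np.round(np.array(p['R'])@Rt,2),p['K'])
print(np.round(Rt,3))
E
```

```text
[[ 676.8  284.7]
 [ 746.8 -124.2]
 [ 604.  -144.1]
 [ 543.8  260.2]]
99.71161467615451 414.8129430218458
98.46617472202881 408.71862683943704
cam in tool [  72.07338176   -0.96030968 -140.59610889] axes [[ 0.    1.    0.  ]
 [-0.96  0.   -0.29]
 [-0.29 -0.    0.96]] [[275.40876466   0.         253.85706091]
 [  0.         275.40876466 194.32498978]
 [  0.           0.           1.        ]]
[[ 0.948  0.317 -0.   ]
 [ 0.317 -0.948 -0.   ]
 [-0.     0.    -1.   ]]
```

Call:
drive_tool([
  {"x": 0.032, "y": -0.026},
  {"x": 0.032, "y": -0.026},
  {"x": 0.032, "y": -0.026},
  {"x": 0.032, "y": -0.026},
  {"x": 0.032, "y": -0.026},
  {"x": 0.032, "y": -0.026},
  {"x": 0.032, "y": -0.026},
  {"x": 0.032, "y": -0.026},
  {"x": 0.032, "y": -0.026},
  {"x": 0.032, "y": -0.026},
])

```text
$.commands[0]: bad value
```

Call:
drive_tool([
  {"x": 0.0307, "y": -0.0246},
  {"x": 0.0307, "y": -0.0246},
  {"x": 0.0307, "y": -0.0246},
  {"x": 0.0307, "y": -0.0246},
  {"x": 0.0307, "y": -0.0246},
  {"x": 0.0307, "y": -0.0246},
  {"x": 0.0307, "y": -0.0246},
  {"x": 0.0307, "y": -0.0246},
  {"az": 0.082},
  {"az": 0.082},
])

```text
$.commands[0]: bad value
```

```bash
python3 - <<'E'
from h import *
s=r.state();print(s['t'],s['eef_pos'],R.from_quat(s['tcp_rot']).as_matrix().round(3),s['force'],s['opening'])
im=r.capture('wrist')
for n,z in [('clamp',0),('moving_jaw',34),('squeeze_point',34),('release_point',34),('rack',0)]:
    for d in r.tip_of('wrist',n)[:2]: print(n,round(d['conf'],2),np.round(d['xy'],1),np.round(atz('wrist',d['xy'],z),1))
cv2.imwrite('pics/c.png',cv2.resize(im,(800,600))[...,::-1])
E
```

```text
0.9 [ 198.27418595 -592.69725283  231.31787614] [[ 0.948  0.317 -0.   ]
 [ 0.317 -0.948 -0.   ]
 [-0.     0.    -1.   ]] [-0.41710489  0.24217605 -0.21207357] 0.9993332290946212
```

View pics/c.png

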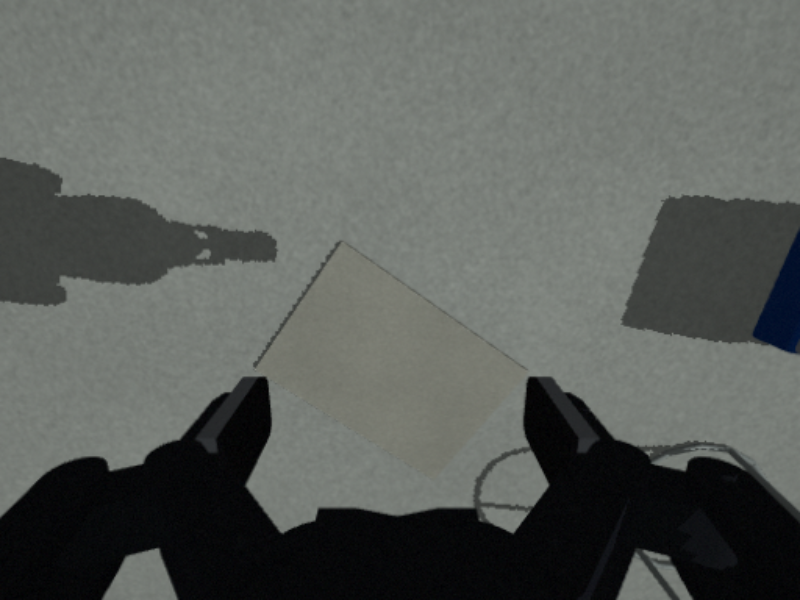

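The moves were refused, probably because every field must be given, so this picture only shows the start position with a paper sheet below. I'll resend full rows.

Call:
drive_tool([
  {"x": 0.032, "y": -0.026, "z": 0, "ax": 0, "ay": 0, "az": 0, "hand": 100},
  {"x": 0.032, "y": -0.026, "z": 0, "ax": 0, "ay": 0, "az": 0, "hand": 100},
  {"x": 0.032, "y": -0.026, "z": 0, "ax": 0, "ay": 0, "az": 0, "hand": 100},
  {"x": 0.032, "y": -0.026, "z": 0, "ax": 0, "ay": 0, "az": 0, "hand": 100},
  {"x": 0.032, "y": -0.026, "z": 0, "ax": 0, "ay": 0, "az": 0, "hand": 100},
  {"x": 0.032, "y": -0.026, "z": 0, "ax": 0, "ay": 0, "az": 0, "hand": 100},
  {"x": 0.032, "y": -0.026, "z": 0, "ax": 0, "ay": 0, "az": 0, "hand": 100},
  {"x": 0.032, "y": -0.026, "z": 0, "ax": 0, "ay": 0, "az": 0, "hand": 100},
  {"x": 0.032, "y": -0.026, "z": 0, "ax": 0, "ay": 0, "az": 0, "hand": 100},
  {"x": 0.032, "y": -0.026, "z": 0, "ax": 0, "ay": 0, "az": 0, "hand": 100},
])

```text
t: 2.03
eef_pos: [420.1, -242.9, 231.6]
tcp_rot: [0.987, 0.161, 0.0, 0.0]
force: [1.6, 0.5, 0.2]
opening: 1.001
```

Call:
drive_tool([
  {"x": 0.0307, "y": -0.0246, "z": 0, "ax": 0, "ay": 0, "az": 0, "hand": 100},
  {"x": 0.0307, "y": -0.0246, "z": 0, "ax": 0, "ay": 0, "az": 0, "hand": 100},
  {"x": 0.0307, "y": -0.0246, "z": 0, "ax": 0, "ay": 0, "az": 0, "hand": 100},
  {"x": 0.0307, "y": -0.0246, "z": 0, "ax": 0, "ay": 0, "az": 0, "hand": 100},
  {"x": 0.0307, "y": -0.0246, "z": 0, "ax": 0, "ay": 0, "az": 0, "hand": 100},
  {"x": 0.0307, "y": -0.0246, "z": 0, "ax": 0, "ay": 0, "az": 0, "hand": 100},
  {"x": 0.0307, "y": -0.0246, "z": 0, "ax": 0, "ay": 0, "az": 0, "hand": 100},
  {"x": 0.0307, "y": -0.0246, "z": 0, "ax": 0, "ay": 0, "az": 0, "hand": 100},
  {"x": 0, "y": 0, "z": 0, "ax": 0, "ay": 0, "az": 0.082, "hand": 100},
  {"x": 0, "y": 0, "z": 0, "ax": 0, "ay": 0, "az": 0.082, "hand": 100},
])

```text
t: 2.87
eef_pos: [590.9, 22.5, 231.2]
tcp_rot: [0.997, 0.08, 0.0, 0.0]
force: [0.1, -1.0, -0.4]
opening: 0.998
```

```bash
python3 - <<'E'
from h import *
s=r.state();print(s['t'],s['eef_pos'],R.from_quat(s['tcp_rot']).as_matrix().round(3),s['force'],s['opening'])
im=r.capture('wrist')
for n,z in [('clamp',0),('moving_jaw',34),('squeeze_point',34),('release_point',34),('rack',0)]:
    for d in r.tip_of('wrist',n)[:2]: print(n,round(d['conf'],2),np.round(d['xy'],1),np.round(atz('wrist',d['xy'],z),1))
cv2.imwrite('pics/d.png',cv2.resize(im,(800,600))[...,::-1])
E
```

```text
2.8667 [590.88358555  22.50461419 231.18417334] [[ 0.987  0.159  0.001]
 [ 0.159 -0.987  0.   ]
 [ 0.001  0.    -1.   ]] [ 0.11737987 -0.95439308 -0.40556702] 0.9979663597130423
clamp 0.96 [245.4 163.7] [592.4  33.9   0. ]
clamp 0.41 [243.5 120.3] [648.4  45.    0. ]
moving_jaw 0.76 [244.  121.7] [647.8  42.6  34. ]
squeeze_point 0.57 [254.  247.6] [486.5   3.9  34. ]
rack 0.68 [156.7 117.7] [633.2 155.    0. ]
```

View pics/d.png

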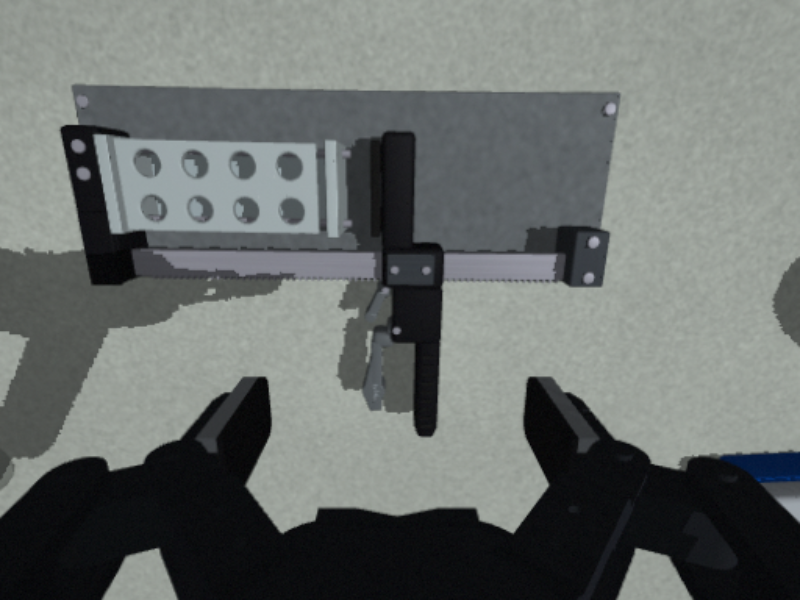

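The wrist view shows the whole clamp. The bar lies along row 265, the rack is at x 95–350 with a visible plate gap (320–327), the grip's back edge is near (438,400), the trigger swell near (366,390), the release tab nose near (368,312) and the tail stop at 573–607.

```bash
python3 - <<'E'
from h import *
S=.64
def P(u,v,z): return atz('wrist',(u*S,v*S),z)[:2]
# bar edges z=38
A=[P(140,249,38),P(550,253,38)];B=[P(140,276,38),P(550,280,38)];
d=(A[0]-A[1])+(B[0]-B[1]);th=np.arctan2(d[1],d[0]);print('yaw',np.degrees(th),np.degrees(np.arctan2(*(P(74,86,12)-P(618,94,12))[::-1])))
ex=np.array([np.cos(th),np.sin(th)]);ey=np.array([-ex[1],ex[0]])
mid=(sum(A)+sum(B))/4
# tail block right-top edge z52 x=-169, left -143 ; origin net (592.4,33.9)
o=np.array([592.4,33.9]);o=o+ey*((mid-o)@ey)
def C(u,v,z): q=P(u,v,z)-o;return np.round([q@ex,q@ey],1)
for n,a in dict(tailback=(607,233,52),tailfront=(573,231,52),fixface=(98,145,52),boardFar=(74,86,12),boardNear=(618,94,12),gripback=(438,380,49),gripback2=(437,420,49),gripfront=(416,380,49),gripend=(427,436,49),swell=(365,392,45),bladetip=(373,409,45),nose=(368,314,44),headback=(441,300,51),headback2=(441,265,51),padface=(371,190,52),padtop=(372,140,52),plateout=(348,190,60),plateface=(339,145,60),platein=(327,145,60),shelfend=(320,145,60),rackfar=(95,136,60)).items(): print(n,C(*a))
print(o,mid)
E
```

```text
yaw 98.61739314151612 98.52231270130946
tailback [-167.3  -28.3]
tailfront [-142.3  -29.6]
fixface [194.1 -85. ]
boardFar [ 229.3 -128. ]
boardNear [-178.7 -127.3]
gripback [-47.9  93.8]
gripback2 [-48.4 131.2]
gripfront [-29.7  93.9]
gripend [-40.4 146.8]
swell [ 12.8 107.5]
bladetip [  6.2 123.5]
nose [ 9.7 38.6]
headback [-47.5  24.4]
headback2 [-46.5  -3.2]
padface [  6.1 -57.6]
padtop [  5.1 -91.1]
plateout [ 21.7 -57.7]
plateface [ 27.1 -87.1]
platein [ 35.2 -87. ]
shelfend [ 40. -87.]
rackfar [189.8 -90.2]
[591.3130974   33.73528393] [587.26308102  60.45989692]
```

Call:
drive_tool([
  {"x": -0.034, "y": 0.0047, "z": 0, "ax": 0, "ay": 0, "az": 0.005, "hand": 100},
  {"x": -0.034, "y": 0.0047, "z": 0, "ax": 0, "ay": 0, "az": 0.005, "hand": 100},
  {"x": 0, "y": 0, "z": 0.035, "ax": 0, "ay": 0, "az": 0, "hand": 100},
  {"x": 0, "y": 0, "z": 0.035, "ax": 0, "ay": 0, "az": 0, "hand": 100},
  {"x": 0, "y": 0, "z": 0.035, "ax": 0, "ay": 0, "az": 0, "hand": 100},
  {"x": 0, "y": 0, "z": 0.035, "ax": 0, "ay": 0, "az": 0, "hand": 100},
  {"x": 0, "y": 0, "z": 0, "ax": 0, "ay": 0, "az": 0, "hand": 100},
  {"x": 0, "y": 0, "z": 0, "ax": 0, "ay": 0, "az": 0, "hand": 100},
  {"x": 0, "y": 0, "z": 0, "ax": 0, "ay": 0, "az": 0, "hand": 100},
  {"x": 0, "y": 0, "z": 0, "ax": 0, "ay": 0, "az": 0, "hand": 100},
])

```text
t: 4.0
eef_pos: [525.9, -0.5, 93.7]
tcp_rot: [0.997, 0.074, 0.002, 0.001]
force: [0.5, -0.3, 0.0]
opening: 1.001
```

```bash
cat > v.py <<'E'
import sys
from h import *
s=r.state();T=R.from_quat(s['tcp_rot']).as_matrix();print(s['t'],np.round(s['eef_pos'],1),'F tool',np.round(T.T@s['force'],1),s['opening'])
im=r.capture('wrist');cv2.imwrite('pics/%s.png'%sys.argv[1],cv2.resize(im,(800,600),interpolation=cv2.INTER_CUBIC)[...,::-1])
o=np.array([591.3,33.7]);th=np.radians(98.57);ex=np.array([np.cos(th),np.sin(th)]);ey=np.array([-ex[1],ex[0]])
d=s['eef_pos'][:2]-o;print('tcp in clamp',d@ex,d@ey, 'tooly vs ex',T[:2,1]@ex, T[:2,1]@ey)
def C(u,v,z): q=atz('wrist',(u*.64,v*.64),z)[:2]-o;return np.round([q@ex,q@ey],1)
E
python3 v.py e
```

```text
4.0 [ 5.259e+02 -5.000e-01  9.370e+01] F tool [ 0.5  0.3 -0. ] 1.0011906118434828
tcp in clamp -24.02591012528448 69.74727455585995 tooly vs ex -0.9999981481543335 0.0007244468090381909
```

View pics/e.png

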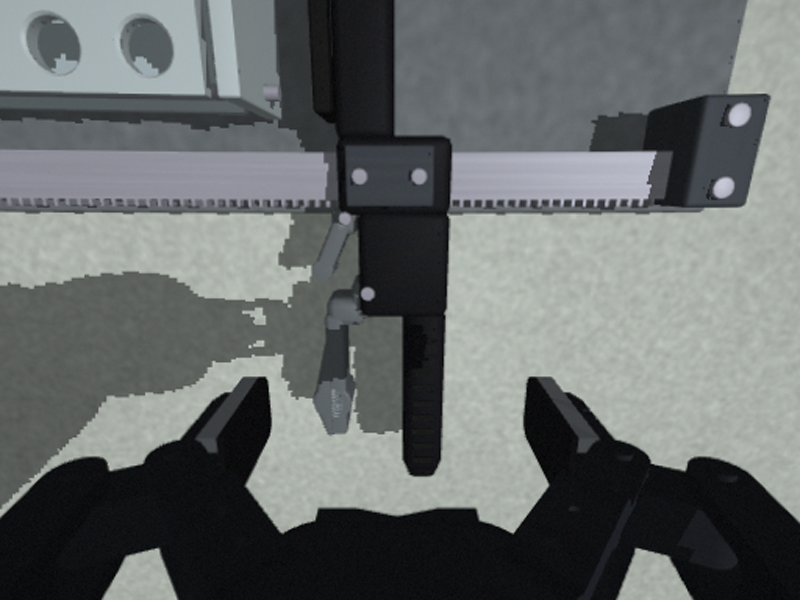

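This close view shows the pivot knob at (345,305), the blade running from (328,330) to the swell front at (314,400), the grip's back edge at column 445 and its end at (420,475), and the tab nose at about (317,270).

```bash
python3 - <<'E'
import sys;sys.argv=['v','tmp']
from v import *
for n,a in dict(tail=(768,97,52),gripback=(444,340,49),gripfar=(441,460,49),gripfront=(403,400,49),gripend=(420,475,49),headend=(440,316,51),headback=(449,280,51),headback2=(450,200,51),swell=(314,398,45),bladeedge=(323,335,45),bladeedge2=(322,370,45),bladein=(349,345,45),tip=(335,433,45),knob=(345,305,45),nose=(315,275,44),pin=(344,220,44),padf=(313,100,52)).items(): print(n,C(*a))
E
```

```text
4.05 [ 5.259e+02 -4.000e-01  9.380e+01] F tool [ 0.5  0.5 -0.8] 0.9989420386020184
tcp in clamp -23.920135738695905 69.77341703597601 tooly vs ex -0.9999981123154704 0.0006212426017517068
tail [-164.4  -29.7]
gripback [-44.8  70.6]
gripfar [-45.2 134.8]
gripfront [-26.  101.4]
gripend [-34.8 143.6]
headend [-42.4  58.3]
headback [-45.9  41.8]
headback2 [-45.1   7.8]
swell [ 17.5 102.4]
bladeedge [11.5 69.6]
bladeedge2 [12.9 87.5]
bladein [-0.5 74.6]
tip [  8. 122.]
knob [ 0.7 54.9]
nose [13.9 41.1]
pin [-0.  16.6]
padf [  9.3 -29.7]
```

Call:
drive_tool([
  {"x": -0.036, "y": -0.01, "z": 0, "ax": 0, "ay": 0, "az": 0, "hand": 100},
  {"x": 0, "y": 0, "z": 0.03, "ax": 0, "ay": 0, "az": 0, "hand": 100},
  {"x": 0, "y": 0, "z": 0.02, "ax": 0, "ay": 0, "az": 0, "hand": 100},
  {"x": 0, "y": 0, "z": 0.018, "ax": 0, "ay": 0, "az": 0, "hand": 100},
  {"x": 0, "y": 0, "z": 0.01, "ax": 0, "ay": 0, "az": 0, "hand": 100},
  {"x": 0, "y": 0, "z": 0.01, "ax": 0, "ay": 0, "az": 0, "hand": 100},
  {"x": 0, "y": 0, "z": 0, "ax": 0, "ay": 0, "az": 0, "hand": 100},
  {"x": 0, "y": 0, "z": 0, "ax": 0, "ay": 0, "az": 0, "hand": 100},
  {"x": 0, "y": 0, "z": 0, "ax": 0, "ay": 0, "az": 0, "hand": 100},
  {"x": 0, "y": 0, "z": 0, "ax": 0, "ay": 0, "az": 0, "hand": 100},
])

```text
t: 4.93
eef_pos: [487.6, 4.5, 4.1]
tcp_rot: [0.997, 0.074, 0.001, 0.0]
force: [0.6, 0.1, 0.8]
opening: 1.002
```

```bash
python3 v.py f
```

```text
4.9333 [487.6   4.5   4.1] F tool [ 0.6 -0.  -0.8] 1.0015328703903168
tcp in clamp -13.417212298246652 106.85498813009306 tooly vs ex -0.9999995689232678 0.0006931562734156812
```

View pics/f.png

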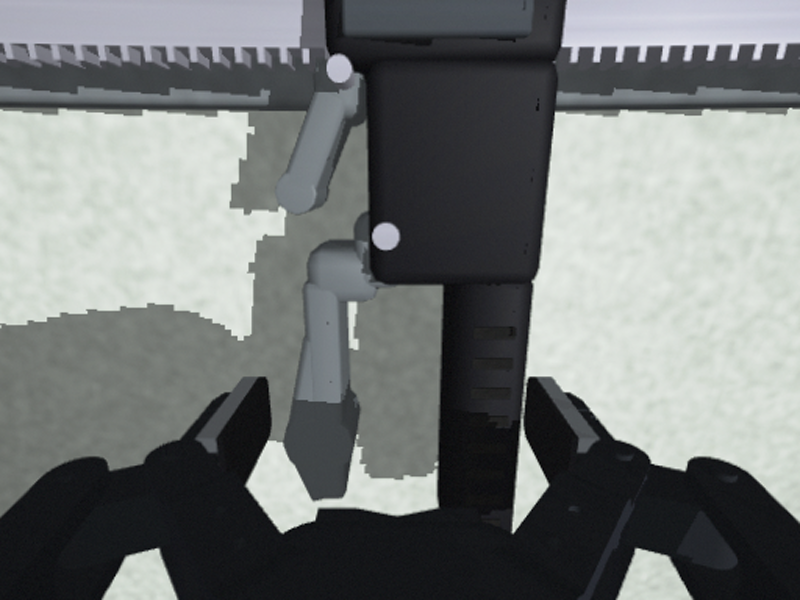

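The fingers straddle the grip and trigger, with the swell at (287,425) just inside the front finger. I'll make a first gentle pump with the front finger alone. That finger rests on its open stop, so the wrist reads the squeeze force directly.

Call:
drive_tool([
  {"x": 0, "y": 0.008, "z": 0, "ax": 0, "ay": 0, "az": 0, "hand": 100},
  {"x": 0, "y": 0.003, "z": 0, "ax": 0, "ay": 0, "az": 0, "hand": 100},
  {"x": 0, "y": 0.003, "z": 0, "ax": 0, "ay": 0, "az": 0, "hand": 100},
  {"x": 0, "y": 0.003, "z": 0, "ax": 0, "ay": 0, "az": 0, "hand": 100},
  {"x": 0, "y": 0.003, "z": 0, "ax": 0, "ay": 0, "az": 0, "hand": 100},
  {"x": 0, "y": 0.003, "z": 0, "ax": 0, "ay": 0, "az": 0, "hand": 100},
  {"x": 0, "y": 0.002, "z": 0, "ax": 0, "ay": 0, "az": 0, "hand": 100},
  {"x": 0, "y": 0, "z": 0, "ax": 0, "ay": 0, "az": 0, "hand": 100},
  {"x": 0, "y": 0, "z": 0, "ax": 0, "ay": 0, "az": 0, "hand": 100},
  {"x": 0, "y": 0, "z": 0, "ax": 0, "ay": 0, "az": 0, "hand": 100},
])

```text
t: 5.82
eef_pos: [485.9, -17.5, 3.2]
tcp_rot: [0.997, 0.074, -0.005, -0.002]
force: [-4.8, 10.1, 6.6]
opening: 0.999
```

```bash
python3 v.py g
```

```text
5.8167 [485.9 -17.5   3.2] F tool [ -3.3 -10.7  -6.5] 0.999041824397998
tcp in clamp -34.878081053855496 111.8641441879292 tooly vs ex -0.9999842516378391 0.0011109714682382198
```

View pics/g.png

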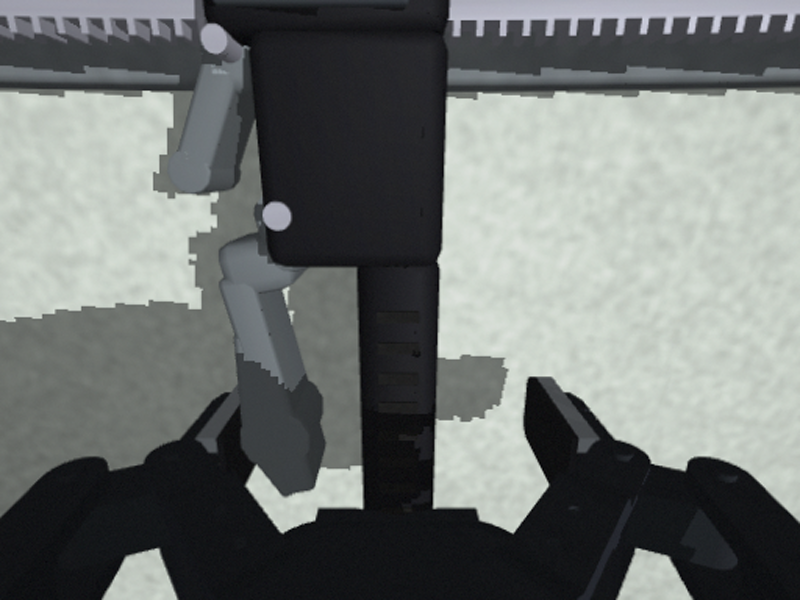

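The trigger has swung about 0.25 rad at 10.7 N, with the swell on the front pad at (245,430). I'll finish the stroke.

Call:
drive_tool([
  {"x": 0.002, "y": 0.003, "z": 0, "ax": 0, "ay": 0, "az": 0, "hand": 100},
  {"x": 0.002, "y": 0.003, "z": 0, "ax": 0, "ay": 0, "az": 0, "hand": 100},
  {"x": 0, "y": 0.002, "z": 0, "ax": 0, "ay": 0, "az": 0, "hand": 100},
  {"x": 0, "y": 0, "z": 0, "ax": 0, "ay": 0, "az": 0, "hand": 100},
  {"x": 0, "y": 0, "z": 0, "ax": 0, "ay": 0, "az": 0, "hand": 100},
  {"x": 0, "y": 0, "z": 0, "ax": 0, "ay": 0, "az": 0, "hand": 100},
  {"x": 0, "y": 0, "z": 0, "ax": 0, "ay": 0, "az": 0, "hand": 100},
  {"x": 0, "y": 0, "z": 0, "ax": 0, "ay": 0, "az": 0, "hand": 100},
  {"x": 0, "y": 0, "z": 0, "ax": 0, "ay": 0, "az": 0, "hand": 100},
  {"x": 0, "y": 0, "z": 0, "ax": 0, "ay": 0, "az": 0, "hand": 100},
])

```text
t: 6.7
eef_pos: [486.2, -23.1, 2.5]
tcp_rot: [0.997, 0.075, -0.01, -0.004]
force: [-9.2, 12.5, 5.7]
opening: 1.001
```

```bash
cat > w.py <<'E'
# track the head's round pin (bright, at z 51) and report in clamp frame
import sys,os
sys.argv=['v',sys.argv[1]]
from v import *
from scipy import ndimage
hsv=cv2.cvtColor(im,cv2.COLOR_RGB2HSV)
# light disc surrounded by dark: template via HoughCircles
g=cv2.cvtColor(im,cv2.COLOR_RGB2GRAY)
m=(g>150).astype(np.uint8);n,lab,st,ce=cv2.connectedComponentsWithStats(m)
for i in range(1,n):
    x,y,w,h,a=st[i]
    if 60<a<500 and .7<w/h<1.4 and a>.65*w*h: print('disc',np.round(ce[i]/.64),a,C(*(ce[i]/.64),51))
E
python3 w.py h; python3 - <<'E'
import cv2,sys
E
```

```text
6.7 [486.2 -23.1   2.5] F tool [ -7.3 -13.8  -5.4] 1.0014635003387622
tcp in clamp -40.55414572081249 112.37809710445387 tooly vs ex -0.9999526190770319 -0.0008163630040642244
disc [158.  34.] 241 [ 3.7 15.2]
disc [228. 215.] 234 [-5.2 47.7]
```

Call:
drive_tool([
  {"x": 0.001, "y": 0.003, "z": -0.001, "ax": 0, "ay": 0, "az": 0, "hand": 100},
  {"x": 0.001, "y": 0.003, "z": -0.001, "ax": 0, "ay": 0, "az": 0, "hand": 100},
  {"x": 0.001, "y": 0.002, "z": 0, "ax": 0, "ay": 0, "az": 0, "hand": 100},
  {"x": 0, "y": 0, "z": 0, "ax": 0, "ay": 0, "az": 0, "hand": 100},
  {"x": 0, "y": 0, "z": 0, "ax": 0, "ay": 0, "az": 0, "hand": 100},
  {"x": 0, "y": 0, "z": 0, "ax": 0, "ay": 0, "az": 0, "hand": 100},
  {"x": 0, "y": 0, "z": 0, "ax": 0, "ay": 0, "az": 0, "hand": 100},
  {"x": 0, "y": 0, "z": 0, "ax": 0, "ay": 0, "az": 0, "hand": 100},
  {"x": 0, "y": 0, "z": 0, "ax": 0, "ay": 0, "az": 0, "hand": 100},
  {"x": 0, "y": 0, "z": 0, "ax": 0, "ay": 0, "az": 0, "hand": 100},
])

```text
t: 7.58
eef_pos: [485.9, -25.0, 2.6]
tcp_rot: [0.997, 0.074, -0.014, -0.008]
force: [-8.1, 33.9, -5.4]
opening: 0.999
```

```bash
python3 w.py h
```

```text
7.5833 [485.9 -25.    2.6] F tool [ -2.8 -34.6   6.1] 0.9987494619540404
tcp in clamp -42.364351739338936 113.02448864328949 tooly vs ex -0.9998255699423597 0.0020671102174943195
disc [221. 215.] 232 [-6.1 47.6]
```

Call:
drive_tool([
  {"x": 0, "y": -0.02, "z": 0, "ax": 0, "ay": 0, "az": 0, "hand": 100},
  {"x": -0.004, "y": -0.026, "z": 0, "ax": 0, "ay": 0, "az": 0, "hand": 100},
  {"x": 0, "y": 0, "z": 0, "ax": 0, "ay": 0, "az": 0, "hand": 100},
  {"x": 0, "y": 0, "z": 0, "ax": 0, "ay": 0, "az": 0, "hand": 100},
  {"x": 0, "y": 0, "z": 0, "ax": 0, "ay": 0, "az": 0, "hand": 100},
  {"x": 0, "y": 0, "z": 0, "ax": 0, "ay": 0, "az": 0, "hand": 100},
  {"x": 0, "y": 0, "z": 0, "ax": 0, "ay": 0, "az": 0, "hand": 100},
  {"x": 0, "y": 0, "z": 0, "ax": 0, "ay": 0, "az": 0, "hand": 100},
  {"x": 0, "y": 0, "z": 0, "ax": 0, "ay": 0, "az": 0, "hand": 100},
  {"x": 0, "y": 0, "z": 0, "ax": 0, "ay": 0, "az": 0, "hand": 100},
])

```text
t: 8.47
eef_pos: [489.4, 9.5, 5.4]
tcp_rot: [0.997, 0.074, 0.0, 0.0]
force: [0.8, 1.2, -0.2]
opening: 1.002
```

```bash
python3 w.py i; python3 - <<'E'
import sys;sys.argv=['v','tmp']
from v import *
# relative tracking: matched head motion f->i assuming same K; template of trigger pin
f=cv2.imread('pics/f.png');i=cv2.imread('pics/i.png')
t=f[216:256,366:406];m=cv2.matchTemplate(i,t,cv2.TM_CCOEFF_NORMED);_,s_,_,l=cv2.minMaxLoc(m);print('pin',l[0]+20,l[1]+20,s_,C(l[0]+20,l[1]+20,51))
E
```

```text
8.4667 [489.4   9.5   5.4] F tool [ 1.  -1.1  0.2] 1.0017744507857809
tcp in clamp -8.749546287539243 104.36605807765274 tooly vs ex -0.9999985863694312 0.0016769725040453904
disc [345.  83.] 212 [ 2.6 15.2]
disc [390. 246.] 211 [-6.3 47.6]
8.5167 [489.3   9.7   5.3] F tool [ 1.2 -0.9  0.3] 1.0010889104891498
tcp in clamp -8.565993519495509 104.44350283338632 tooly vs ex -0.9999990511422567 0.001376972141944649
pin 391 247 0.9887146949768066 [-6.4 47.8]
```

Call:
drive_tool([
  {"x": 0.002, "y": 0.012, "z": 0, "ax": 0, "ay": 0, "az": 0, "hand": 100},
  {"x": 0.002, "y": 0.009, "z": 0, "ax": 0, "ay": 0, "az": 0, "hand": 100},
  {"x": 0.001, "y": 0.008, "z": 0, "ax": 0, "ay": 0, "az": 0, "hand": 100},
  {"x": 0, "y": 0.008, "z": 0, "ax": 0, "ay": 0, "az": 0, "hand": 100},
  {"x": 0, "y": 0, "z": 0, "ax": 0, "ay": 0, "az": 0, "hand": 100},
  {"x": 0, "y": 0, "z": 0, "ax": 0, "ay": 0, "az": 0, "hand": 100},
  {"x": -0.002, "y": -0.014, "z": 0, "ax": 0, "ay": 0, "az": 0, "hand": 100},
  {"x": -0.003, "y": -0.028, "z": 0, "ax": 0, "ay": 0, "az": 0, "hand": 100},
  {"x": 0, "y": 0, "z": 0, "ax": 0, "ay": 0, "az": 0, "hand": 100},
  {"x": 0, "y": 0, "z": 0, "ax": 0, "ay": 0, "az": 0, "hand": 100},
])

```text
t: 9.4
eef_pos: [488.5, 15.2, 5.3]
tcp_rot: [0.997, 0.075, 0.0, 0.0]
force: [-0.3, 0.0, -0.4]
opening: 0.999
```

```bash
python3 w.py j
```

```text
9.4 [488.5  15.2   5.3] F tool [-0.3 -0.1  0.4] 0.9991221338327351
tcp in clamp -2.9880351986618194 104.36488862629342 tooly vs ex -0.9999992835932048 -0.001181557743644487
disc [349.  83.] 212 [ 6.4 14.4]
disc [394. 246.] 212 [-2.4 46.9]
```

Call:
drive_tool([
  {"x": 0.002, "y": 0.013, "z": 0, "ax": 0, "ay": 0, "az": 0, "hand": 100},
  {"x": 0.002, "y": 0.009, "z": 0, "ax": 0, "ay": 0, "az": 0, "hand": 100},
  {"x": 0.001, "y": 0.008, "z": 0, "ax": 0, "ay": 0, "az": 0, "hand": 100},
  {"x": 0, "y": 0.008, "z": 0, "ax": 0, "ay": 0, "az": 0, "hand": 100},
  {"x": 0, "y": 0, "z": 0, "ax": 0, "ay": 0, "az": 0, "hand": 100},
  {"x": 0, "y": 0, "z": 0, "ax": 0, "ay": 0, "az": 0, "hand": 100},
  {"x": -0.002, "y": -0.014, "z": 0, "ax": 0, "ay": 0, "az": 0, "hand": 100},
  {"x": -0.003, "y": -0.029, "z": 0, "ax": 0, "ay": 0, "az": 0, "hand": 100},
  {"x": 0, "y": 0, "z": 0, "ax": 0, "ay": 0, "az": 0, "hand": 100},
  {"x": 0, "y": 0, "z": 0, "ax": 0, "ay": 0, "az": 0, "hand": 100},
])

```text
t: 10.28
eef_pos: [488.5, 19.0, 5.3]
tcp_rot: [0.997, 0.075, 0.0, 0.0]
force: [0.5, -0.9, 0.5]
opening: 1.001
```

```bash
python3 w.py k
```

```text
10.2833 [488.5  19.    5.3] F tool [ 0.4  1.  -0.5] 1.0009871800778785
tcp in clamp 0.8247031621507633 103.85286440989506 tooly vs ex -0.9999998301711798 0.00014052906943780002
disc [343.  86.] 209 [11.5 14.5]
disc [388. 249.] 214 [ 2.7 47. ]
```

Call:
drive_tool([
  {"x": 0.002, "y": 0.012, "z": 0, "ax": 0, "ay": 0, "az": 0, "hand": 100},
  {"x": 0.002, "y": 0.008, "z": 0, "ax": 0, "ay": 0, "az": 0, "hand": 100},
  {"x": 0.001, "y": 0.008, "z": 0, "ax": 0, "ay": 0, "az": 0, "hand": 100},
  {"x": 0, "y": 0.008, "z": 0, "ax": 0, "ay": 0, "az": 0, "hand": 100},
  {"x": 0, "y": 0, "z": 0, "ax": 0, "ay": 0, "az": 0, "hand": 100},
  {"x": 0, "y": 0, "z": 0, "ax": 0, "ay": 0, "az": 0, "hand": 100},
  {"x": -0.002, "y": -0.014, "z": 0, "ax": 0, "ay": 0, "az": 0, "hand": 100},
  {"x": -0.003, "y": -0.028, "z": 0, "ax": 0, "ay": 0, "az": 0, "hand": 100},
  {"x": 0, "y": 0, "z": 0, "ax": 0, "ay": 0, "az": 0, "hand": 100},
  {"x": 0, "y": 0, "z": 0, "ax": 0, "ay": 0, "az": 0, "hand": 100},
])

```text
t: 11.17
eef_pos: [487.7, 24.8, 5.3]
tcp_rot: [0.997, 0.074, 0.001, 0.0]
force: [0.1, 0.1, -0.4]
opening: 0.999
```

```bash
python3 w.py l; python3 - <<'E'
from h import *
a=r.capture('scene');b=r.capture('top')
a=cv2.resize(a[205:280,225:365],(800,430),interpolation=cv2.INTER_CUBIC);b=cv2.resize(b[130:200,135:305],(800,329),interpolation=cv2.INTER_CUBIC)
cv2.imwrite('pics/m.png',cv2.convertScaleAbs(np.vstack([a[:300],b[:300]])[...,::-1],alpha=1.5))
E
```

```text
11.1667 [487.7  24.8   5.3] F tool [ 0.1 -0.1  0.4] 0.9987172650547833
tcp in clamp 6.642361773776491 103.76858717683517 tooly vs ex -0.9999997118387621 0.000467289096630504
disc [347.  87.] 209 [16.6 14.5]
disc [392. 249.] 210 [ 7.9 47. ]
```

View pics/m.png

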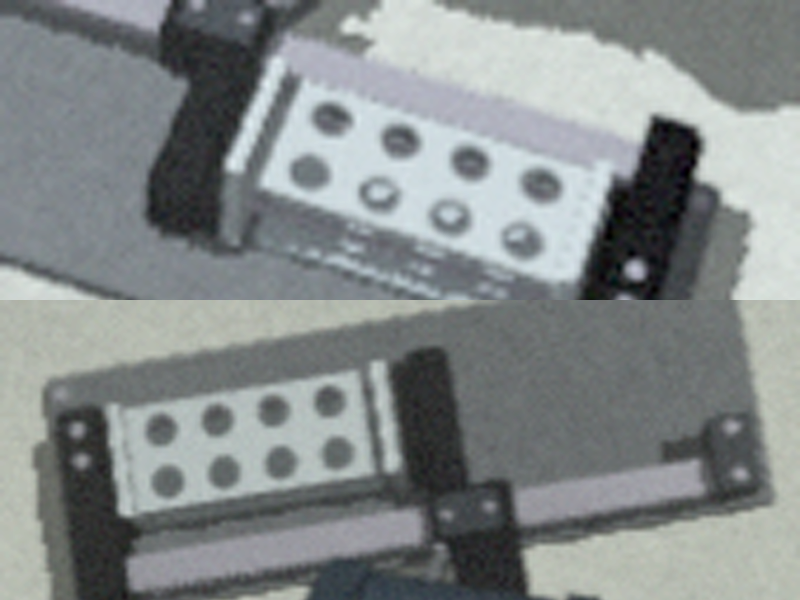

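The plate is still off the shelves: the top crop shows a dark gap at columns 368–378, and the pad is nearly on the plate at about 400. From here I'll stroke in stages and watch the force.

Call:
drive_tool([
  {"x": 0.002, "y": 0.01, "z": 0, "ax": 0, "ay": 0, "az": 0, "hand": 100},
  {"x": 0.002, "y": 0.008, "z": 0, "ax": 0, "ay": 0, "az": 0, "hand": 100},
  {"x": 0.001, "y": 0.006, "z": 0, "ax": 0, "ay": 0, "az": 0, "hand": 100},
  {"x": 0, "y": 0.006, "z": 0, "ax": 0, "ay": 0, "az": 0, "hand": 100},
  {"x": 0, "y": 0.002, "z": 0, "ax": 0, "ay": 0, "az": 0, "hand": 100},
  {"x": 0, "y": 0.002, "z": 0, "ax": 0, "ay": 0, "az": 0, "hand": 100},
  {"x": 0, "y": 0, "z": 0, "ax": 0, "ay": 0, "az": 0, "hand": 100},
  {"x": 0, "y": 0, "z": 0, "ax": 0, "ay": 0, "az": 0, "hand": 100},
  {"x": 0, "y": 0, "z": 0, "ax": 0, "ay": 0, "az": 0, "hand": 100},
  {"x": 0, "y": 0, "z": 0, "ax": 0, "ay": 0, "az": 0, "hand": 100},
])

```text
t: 12.15
eef_pos: [489.0, -3.1, 4.6]
tcp_rot: [0.997, 0.073, -0.008, -0.004]
force: [-6.9, 20.3, 4.4]
opening: 0.997
```

```bash
python3 w.py n
```

```text
12.15 [489.   -3.1   4.6] F tool [ -4.  -21.2  -4.1] 0.9967943160605759
tcp in clamp -21.11754656281184 106.6789274318237 tooly vs ex -0.9999459362863169 0.003542487263113394
disc [174.  72.] 213 [22.  15.1]
disc [239. 240.] 219 [13.2 47.5]
```

Call:
drive_tool([
  {"x": 0, "y": 0.002, "z": 0, "ax": 0, "ay": 0, "az": 0, "hand": 100},
  {"x": 0, "y": 0.002, "z": 0, "ax": 0, "ay": 0, "az": 0, "hand": 100},
  {"x": 0, "y": 0, "z": 0, "ax": 0, "ay": 0, "az": 0, "hand": 100},
  {"x": 0, "y": 0, "z": 0, "ax": 0, "ay": 0, "az": 0, "hand": 100},
  {"x": 0, "y": 0, "z": 0, "ax": 0, "ay": 0, "az": 0, "hand": 100},
  {"x": 0, "y": 0, "z": 0, "ax": 0, "ay": 0, "az": 0, "hand": 100},
  {"x": 0, "y": 0, "z": 0, "ax": 0, "ay": 0, "az": 0, "hand": 100},
  {"x": 0, "y": 0, "z": 0, "ax": 0, "ay": 0, "az": 0, "hand": 100},
  {"x": 0, "y": 0, "z": 0, "ax": 0, "ay": 0, "az": 0, "hand": 100},
  {"x": 0, "y": 0, "z": 0, "ax": 0, "ay": 0, "az": 0, "hand": 100},
])

```text
t: 13.03
eef_pos: [488.8, -5.0, 4.5]
tcp_rot: [0.997, 0.072, -0.009, -0.006]
force: [-5.0, 28.8, 4.7]
opening: 1.003
```

Call:
drive_tool([
  {"x": -0.002, "y": -0.016, "z": 0, "ax": 0, "ay": 0, "az": 0, "hand": 100},
  {"x": -0.003, "y": -0.028, "z": 0, "ax": 0, "ay": 0, "az": 0, "hand": 100},
  {"x": 0, "y": 0, "z": 0, "ax": 0, "ay": 0, "az": 0, "hand": 100},
  {"x": 0, "y": 0, "z": 0, "ax": 0, "ay": 0, "az": 0, "hand": 100},
  {"x": 0, "y": 0, "z": 0, "ax": 0, "ay": 0, "az": 0, "hand": 100},
  {"x": 0, "y": 0, "z": 0, "ax": 0, "ay": 0, "az": 0, "hand": 100},
  {"x": 0, "y": 0, "z": 0, "ax": 0, "ay": 0, "az": 0, "hand": 100},
  {"x": 0, "y": 0, "z": 0, "ax": 0, "ay": 0, "az": 0, "hand": 100},
  {"x": 0, "y": 0, "z": 0, "ax": 0, "ay": 0, "az": 0, "hand": 100},
  {"x": 0, "y": 0, "z": 0, "ax": 0, "ay": 0, "az": 0, "hand": 100},
])

```text
t: 13.87
eef_pos: [486.1, 31.3, 5.3]
tcp_rot: [0.997, 0.074, 0.0, 0.0]
force: [0.4, -0.4, 0.2]
opening: 0.999
```

```bash
python3 w.py o
```

```text
13.8667 [486.1  31.3   5.3] F tool [ 0.3  0.5 -0.2] 0.9990820295091469
tcp in clamp 13.336058909802258 104.41113711444261 tooly vs ex -0.9999988744171241 0.001499817723283889
disc [355.  83.] 211 [22.6 15.2]
disc [399. 246.] 212 [13.8 47.6]
```

Call:
drive_tool([
  {"x": 0.002, "y": 0.011, "z": 0, "ax": 0, "ay": 0, "az": 0, "hand": 100},
  {"x": 0.002, "y": 0.008, "z": 0, "ax": 0, "ay": 0, "az": 0, "hand": 100},
  {"x": 0.001, "y": 0.006, "z": 0, "ax": 0, "ay": 0, "az": 0, "hand": 100},
  {"x": 0, "y": 0.004, "z": 0, "ax": 0, "ay": 0, "az": 0, "hand": 100},
  {"x": 0, "y": 0.003, "z": 0, "ax": 0, "ay": 0, "az": 0, "hand": 100},
  {"x": 0, "y": 0.002, "z": 0, "ax": 0, "ay": 0, "az": 0, "hand": 100},
  {"x": 0, "y": 0.001, "z": 0, "ax": 0, "ay": 0, "az": 0, "hand": 100},
  {"x": 0, "y": 0, "z": 0, "ax": 0, "ay": 0, "az": 0, "hand": 100},
  {"x": 0, "y": 0, "z": 0, "ax": 0, "ay": 0, "az": 0, "hand": 100},
  {"x": 0, "y": 0, "z": 0, "ax": 0, "ay": 0, "az": 0, "hand": 100},
])

```text
t: 14.75
eef_pos: [488.7, 4.2, 4.6]
tcp_rot: [0.997, 0.072, -0.007, -0.005]
force: [-4.3, 29.8, 5.2]
opening: 0.998
```

```bash
python3 w.py p
```

```text
14.75 [488.7   4.2   4.6] F tool [ -0.  -30.2  -4.8] 0.9982247337759327
tcp in clamp -13.876619335316517 105.83780877116928 tooly vs ex -0.9999206014595776 0.005339782385000171
disc [206.  77.] 212 [22.9 15. ]
disc [268. 244.] 215 [14.1 47.6]
```

Call:
drive_tool([
  {"x": 0, "y": 0.001, "z": 0, "ax": 0, "ay": 0, "az": 0, "hand": 100},
  {"x": 0, "y": 0.001, "z": 0, "ax": 0, "ay": 0, "az": 0, "hand": 100},
  {"x": 0, "y": 0, "z": 0, "ax": 0, "ay": 0, "az": 0, "hand": 100},
  {"x": 0, "y": 0, "z": 0, "ax": 0, "ay": 0, "az": 0, "hand": 100},
  {"x": 0, "y": 0, "z": 0, "ax": 0, "ay": 0, "az": 0, "hand": 100},
  {"x": 0, "y": 0, "z": 0, "ax": 0, "ay": 0, "az": 0, "hand": 100},
  {"x": 0, "y": 0, "z": 0, "ax": 0, "ay": 0, "az": 0, "hand": 100},
  {"x": 0, "y": 0, "z": 0, "ax": 0, "ay": 0, "az": 0, "hand": 100},
  {"x": 0, "y": 0, "z": 0, "ax": 0, "ay": 0, "az": 0, "hand": 100},
  {"x": 0, "y": 0, "z": 0, "ax": 0, "ay": 0, "az": 0, "hand": 100},
])

```text
t: 15.63
eef_pos: [488.5, 2.8, 4.6]
tcp_rot: [0.997, 0.072, -0.008, -0.006]
force: [-2.9, 31.5, 4.5]
opening: 1.0
```

```bash
python3 w.py p; python3 - <<'E'
from h import *
a=r.capture('scene');b=r.capture('top')
a=cv2.resize(a[205:260,240:365],(800,352),interpolation=cv2.INTER_CUBIC);b=cv2.resize(b[135:180,140:270],(800,277),interpolation=cv2.INTER_CUBIC)
cv2.imwrite('pics/q.png',cv2.convertScaleAbs(np.vstack([a[:320],b])[...,::-1],alpha=1.5))
E
```

```text
15.6333 [488.5   2.8   4.6] F tool [  1.6 -31.7  -4.1] 1.0000004313109983
tcp in clamp -15.278770822985756 106.25112080695877 tooly vs ex -0.9999110539194783 0.00536735108617946
disc [197.  75.] 212 [23.2 15.1]
disc [260. 243.] 214 [14.3 47.6]
```

View pics/q.png

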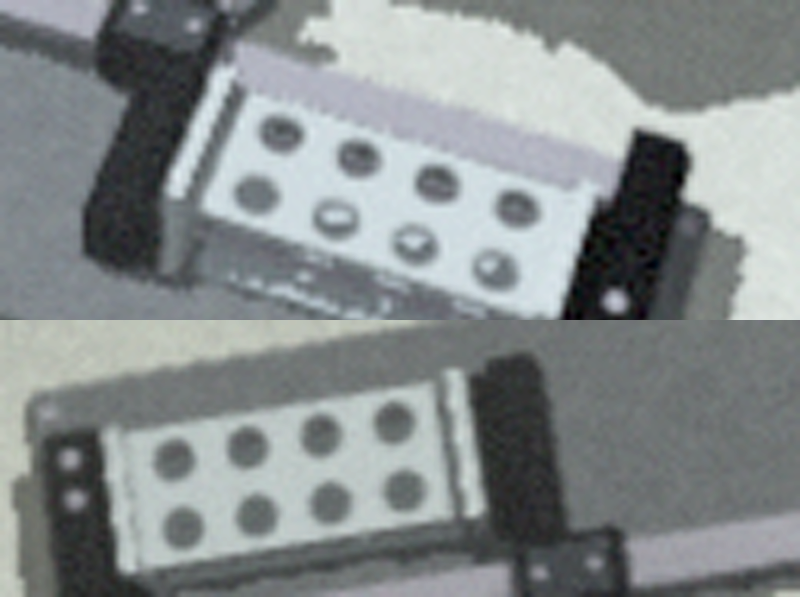

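The gap at the loose plate is still visible in both crops, and the finger creeps forward at about 31 N, so the plate has just started to move. I'll continue in small steps.

Call:
drive_tool([
  {"x": 0, "y": 0.001, "z": 0, "ax": 0, "ay": 0, "az": 0, "hand": 100},
  {"x": 0, "y": 0.001, "z": 0, "ax": 0, "ay": 0, "az": 0, "hand": 100},
  {"x": 0, "y": 0.001, "z": 0, "ax": 0, "ay": 0, "az": 0, "hand": 100},
  {"x": 0, "y": 0, "z": 0, "ax": 0, "ay": 0, "az": 0, "hand": 100},
  {"x": 0, "y": 0, "z": 0, "ax": 0, "ay": 0, "az": 0, "hand": 100},
  {"x": 0, "y": 0, "z": 0, "ax": 0, "ay": 0, "az": 0, "hand": 100},
  {"x": 0, "y": 0, "z": 0, "ax": 0, "ay": 0, "az": 0, "hand": 100},
  {"x": 0, "y": 0, "z": 0, "ax": 0, "ay": 0, "az": 0, "hand": 100},
  {"x": 0, "y": 0, "z": 0, "ax": 0, "ay": 0, "az": 0, "hand": 100},
  {"x": 0, "y": 0, "z": 0, "ax": 0, "ay": 0, "az": 0, "hand": 100},
])

```text
t: 16.62
eef_pos: [488.1, 0.4, 4.5]
tcp_rot: [0.997, 0.072, -0.009, -0.006]
force: [-4.2, 33.8, 5.2]
opening: 1.002
```

```bash
python3 w.py p
```

```text
16.6167 [4.881e+02 4.000e-01 4.500e+00] F tool [  0.7 -34.1  -4.7] 1.001602441702777
tcp in clamp -17.531264530380152 106.9753915659425 tooly vs ex -0.9998960149008571 0.005485782657286756
disc [178.  70.] 213 [24.3 15.1]
disc [244. 240.] 216 [15.5 47.6]
```

Call:
drive_tool([
  {"x": 0, "y": 0.001, "z": 0, "ax": 0, "ay": 0, "az": 0, "hand": 100},
  {"x": 0, "y": 0.001, "z": 0, "ax": 0, "ay": 0, "az": 0, "hand": 100},
  {"x": 0, "y": 0.001, "z": 0, "ax": 0, "ay": 0, "az": 0, "hand": 100},
  {"x": 0, "y": 0, "z": 0, "ax": 0, "ay": 0, "az": 0, "hand": 100},
  {"x": 0, "y": 0, "z": 0, "ax": 0, "ay": 0, "az": 0, "hand": 100},
  {"x": 0, "y": 0, "z": 0, "ax": 0, "ay": 0, "az": 0, "hand": 100},
  {"x": 0, "y": 0, "z": 0, "ax": 0, "ay": 0, "az": 0, "hand": 100},
  {"x": 0, "y": 0, "z": 0, "ax": 0, "ay": 0, "az": 0, "hand": 100},
  {"x": 0, "y": 0, "z": 0, "ax": 0, "ay": 0, "az": 0, "hand": 100},
  {"x": 0, "y": 0, "z": 0, "ax": 0, "ay": 0, "az": 0, "hand": 100},
])

```text
t: 17.5
eef_pos: [490.6, -5.7, 4.5]
tcp_rot: [0.997, 0.073, -0.007, -0.004]
force: [-4.3, 19.2, 2.2]
opening: 1.002
```

```bash
python3 w.py p
```

```text
17.5 [490.6  -5.7   4.5] F tool [ -1.5 -19.7  -2. ] 1.0020741419854655
tcp in clamp -23.981728763838923 105.47313187657139 tooly vs ex -0.9999568443341077 0.0028209712264106457
disc [165.  78.] 217 [21.1 15.1]
disc [231. 245.] 221 [12.2 47.6]
```

Call:
drive_tool([
  {"x": 0, "y": -0.016, "z": 0, "ax": 0, "ay": 0, "az": 0, "hand": 100},
  {"x": 0, "y": -0.022, "z": 0, "ax": 0, "ay": 0, "az": 0, "hand": 100},
  {"x": 0.011, "y": 0, "z": 0, "ax": 0, "ay": 0, "az": 0, "hand": 100},
  {"x": 0, "y": 0, "z": 0, "ax": 0, "ay": 0, "az": 0, "hand": 100},
  {"x": 0, "y": 0, "z": 0, "ax": 0, "ay": 0, "az": 0, "hand": 100},
  {"x": 0, "y": 0, "z": 0, "ax": 0, "ay": 0, "az": 0, "hand": 100},
  {"x": 0, "y": 0, "z": 0, "ax": 0, "ay": 0, "az": 0, "hand": 100},
  {"x": 0, "y": 0, "z": 0, "ax": 0, "ay": 0, "az": 0, "hand": 100},
  {"x": 0, "y": 0, "z": 0, "ax": 0, "ay": 0, "az": 0, "hand": 100},
  {"x": 0, "y": 0, "z": 0, "ax": 0, "ay": 0, "az": 0, "hand": 100},
])

```text
t: 18.38
eef_pos: [502.3, 28.9, 5.3]
tcp_rot: [0.997, 0.074, -0.0, -0.0]
force: [-0.5, 1.3, -0.3]
opening: 1.003
```

```bash
python3 w.py s;  python3 - <<'E'
from h import *
b=r.capture('top');a=r.capture('scene');cv2.imwrite('pics/top_s.png',b[...,::-1]);cv2.imwrite('pics/sc_s.png',a[...,::-1])
w=cv2.imread('pics/s.png')
a=cv2.resize(a[205:260,240:365],(500,220),interpolation=cv2.INTER_CUBIC)[...,::-1]
w=w[0:,:];out=np.zeros((600,800,3),np.uint8);out[:375,:500]=cv2.resize(w,(500,375));out[375:595,:500]=a*1
cv2.imwrite('pics/t.png',cv2.convertScaleAbs(out[:,:500],alpha=1.4))
E
```

```text
18.3833 [502.3  28.9   5.3] F tool [-0.3 -1.3  0.3] 1.0031293252122453
tcp in clamp 8.459958983597401 88.67983624273731 tooly vs ex -0.9999990090752996 0.0014067116817779645
disc [364.  71.] 349 [15.8 -2.8]
disc [489.  71.] 351 [-8.8 -2.8]
disc [334. 165.] 185 [22.5 14.8]
disc [378. 313.] 186 [13.7 47.3]
```

View pics/t.png

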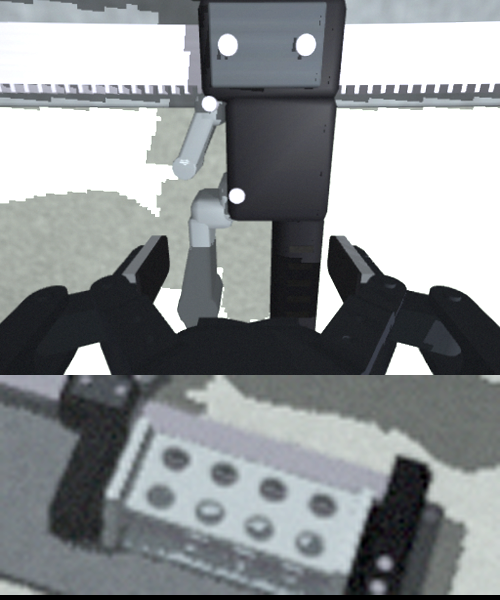

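The head is still on its tooth (pin at 13.7) and the plate gap is still there, because the one-finger stroke ends before the next tooth. I'll switch to a balanced pinch nearer the pivot, where even the full grip force cannot reach the cracking load, and close it in steps.

Call:
drive_tool([
  {"x": 0, "y": 0, "z": 0, "ax": 0, "ay": 0, "az": 0, "hand": 80},
  {"x": 0, "y": 0, "z": 0, "ax": 0, "ay": 0, "az": 0, "hand": 74},
  {"x": 0, "y": 0, "z": 0, "ax": 0, "ay": 0, "az": 0, "hand": 72},
  {"x": 0, "y": 0, "z": 0, "ax": 0, "ay": 0, "az": 0, "hand": 71},
  {"x": 0, "y": 0, "z": 0, "ax": 0, "ay": 0, "az": 0, "hand": 70},
  {"x": 0, "y": 0, "z": 0, "ax": 0, "ay": 0, "az": 0, "hand": 69},
  {"x": 0, "y": 0, "z": 0, "ax": 0, "ay": 0, "az": 0, "hand": 68},
  {"x": 0, "y": 0, "z": 0, "ax": 0, "ay": 0, "az": 0, "hand": 68},
  {"x": 0, "y": 0, "z": 0, "ax": 0, "ay": 0, "az": 0, "hand": 68},
  {"x": 0, "y": 0, "z": 0, "ax": 0, "ay": 0, "az": 0, "hand": 68},
])

```text
t: 19.37
eef_pos: [503.1, 28.4, 5.8]
tcp_rot: [0.997, 0.074, 0.001, 0.001]
force: [-0.4, -4.9, 5.4]
opening: 0.68
```

```bash
python3 w.py u
```

```text
19.3667 [503.1  28.4   5.8] F tool [-1.1  4.8 -5.4] 0.6801808041331692
tcp in clamp 7.848099910594435 87.9787140920107 tooly vs ex -0.9999990253563202 0.0008414335273306784
disc [475.  75.] 349 [-6.8 -2.7]
disc [351.  76.] 349 [17.8 -2.7]
disc [323. 168.] 187 [24.3 14.9]
disc [368. 315.] 186 [15.5 47.3]
```

Call:
drive_tool([
  {"x": 0, "y": 0.001, "z": 0, "ax": 0, "ay": 0, "az": 0, "hand": 67.5},
  {"x": 0, "y": 0, "z": 0, "ax": 0, "ay": 0, "az": 0, "hand": 67},
  {"x": 0, "y": 0, "z": 0, "ax": 0, "ay": 0, "az": 0, "hand": 66.5},
  {"x": 0, "y": 0, "z": 0, "ax": 0, "ay": 0, "az": 0, "hand": 66},
  {"x": 0, "y": 0, "z": 0, "ax": 0, "ay": 0, "az": 0, "hand": 65.5},
  {"x": 0, "y": 0, "z": 0, "ax": 0, "ay": 0, "az": 0, "hand": 65},
  {"x": 0, "y": 0, "z": 0, "ax": 0, "ay": 0, "az": 0, "hand": 65},
  {"x": 0, "y": 0, "z": 0, "ax": 0, "ay": 0, "az": 0, "hand": 65},
  {"x": 0, "y": 0, "z": 0, "ax": 0, "ay": 0, "az": 0, "hand": 65},
  {"x": 0, "y": 0, "z": 0, "ax": 0, "ay": 0, "az": 0, "hand": 65},
])

```text
t: 20.25
eef_pos: [503.5, 27.5, 5.8]
tcp_rot: [0.997, 0.074, 0.001, 0.001]
force: [-0.6, -6.0, 6.1]
opening: 0.653
```

```bash
python3 w.py u
```

```text
20.25 [503.5  27.5   5.8] F tool [-1.4  5.8 -6.1] 0.6527832644623969
tcp in clamp 6.993994883179096 87.71027620513773 tooly vs ex -0.9999991336296968 0.0006463882073608307
disc [345.  77.] 344 [18.2 -2.7]
disc [469.  77.] 344 [-6.4 -2.7]
disc [317. 170.] 185 [24.7 14.9]
disc [362. 316.] 184 [15.9 47.3]
```

Call:
drive_tool([
  {"x": 0, "y": 0.001, "z": 0, "ax": 0, "ay": 0, "az": 0, "hand": 64.5},
  {"x": 0, "y": 0, "z": 0, "ax": 0, "ay": 0, "az": 0, "hand": 64},
  {"x": 0, "y": 0.001, "z": 0, "ax": 0, "ay": 0, "az": 0, "hand": 63.5},
  {"x": 0, "y": 0, "z": 0, "ax": 0, "ay": 0, "az": 0, "hand": 63},
  {"x": 0, "y": 0, "z": 0, "ax": 0, "ay": 0, "az": 0, "hand": 62.5},
  {"x": 0, "y": 0, "z": 0, "ax": 0, "ay": 0, "az": 0, "hand": 62},
  {"x": 0, "y": 0, "z": 0, "ax": 0, "ay": 0, "az": 0, "hand": 62},
  {"x": 0, "y": 0, "z": 0, "ax": 0, "ay": 0, "az": 0, "hand": 62},
  {"x": 0, "y": 0, "z": 0, "ax": 0, "ay": 0, "az": 0, "hand": 62},
  {"x": 0, "y": 0, "z": 0, "ax": 0, "ay": 0, "az": 0, "hand": 62},
])

```text
t: 21.13
eef_pos: [503.8, 26.0, 5.6]
tcp_rot: [0.997, 0.075, 0.001, 0.001]
force: [1.8, -3.2, 6.6]
opening: 0.622
```

```bash
python3 w.py u
```

```text
21.1333 [503.8  26.    5.6] F tool [ 1.4  3.4 -6.6] 0.621984793295948
tcp in clamp 5.410587447647672 87.6732319177142 tooly vs ex -0.9999982113579473 -0.0015071704918444724
disc [339.  77.] 346 [17.9 -2.7]
disc [463.  77.] 353 [-6.7 -2.7]
disc [312. 170.] 186 [24.3 14.8]
disc [358. 316.] 188 [15.5 47.3]
```

Call:
drive_tool([
  {"x": 0, "y": 0.001, "z": 0, "ax": 0, "ay": 0, "az": 0, "hand": 61.5},
  {"x": 0, "y": 0, "z": 0, "ax": 0, "ay": 0, "az": 0, "hand": 61},
  {"x": 0, "y": 0.001, "z": 0, "ax": 0, "ay": 0, "az": 0, "hand": 60.5},
  {"x": 0, "y": 0, "z": 0, "ax": 0, "ay": 0, "az": 0, "hand": 60},
  {"x": 0, "y": 0, "z": 0, "ax": 0, "ay": 0, "az": 0, "hand": 59.5},
  {"x": 0, "y": 0, "z": 0, "ax": 0, "ay": 0, "az": 0, "hand": 59},
  {"x": 0, "y": 0, "z": 0, "ax": 0, "ay": 0, "az": 0, "hand": 59},
  {"x": 0, "y": 0, "z": 0, "ax": 0, "ay": 0, "az": 0, "hand": 59},
  {"x": 0, "y": 0, "z": 0, "ax": 0, "ay": 0, "az": 0, "hand": 59},
  {"x": 0, "y": 0, "z": 0, "ax": 0, "ay": 0, "az": 0, "hand": 59},
])

```text
t: 22.02
eef_pos: [502.9, 25.6, 5.9]
tcp_rot: [0.997, 0.076, -0.0, -0.0]
force: [0.0, 4.7, 10.4]
opening: 0.59
```

```bash
python3 w.py u
```

```text
22.0167 [502.9  25.6   5.9] F tool [  0.7  -4.6 -10.4] 0.5904832401723746
tcp in clamp 5.149446664512388 88.6616063004533 tooly vs ex -0.9999941109615318 -0.003400295523513996
disc [334.  72.] 347 [18.8 -2.7]
disc [458.  72.] 353 [-5.8 -2.7]
disc [307. 165.] 189 [25.2 14.8]
disc [353. 312.] 190 [16.4 47.4]
```

Call:
drive_tool([
  {"x": 0, "y": -0.001, "z": 0, "ax": 0, "ay": 0, "az": 0, "hand": 58.5},
  {"x": 0, "y": 0, "z": 0, "ax": 0, "ay": 0, "az": 0, "hand": 58},
  {"x": 0, "y": 0, "z": 0, "ax": 0, "ay": 0, "az": 0, "hand": 57.5},
  {"x": 0, "y": 0, "z": 0, "ax": 0, "ay": 0, "az": 0, "hand": 57},
  {"x": 0, "y": 0, "z": 0, "ax": 0, "ay": 0, "az": 0, "hand": 56.5},
  {"x": 0, "y": 0, "z": 0, "ax": 0, "ay": 0, "az": 0, "hand": 56},
  {"x": 0, "y": 0, "z": 0, "ax": 0, "ay": 0, "az": 0, "hand": 56},
  {"x": 0, "y": 0, "z": 0, "ax": 0, "ay": 0, "az": 0, "hand": 56},
  {"x": 0, "y": 0, "z": 0, "ax": 0, "ay": 0, "az": 0, "hand": 56},
  {"x": 0, "y": 0, "z": 0, "ax": 0, "ay": 0, "az": 0, "hand": 56},
])

```text
t: 22.9
eef_pos: [502.7, 25.0, 6.3]
tcp_rot: [0.997, 0.079, -0.0, 0.001]
force: [-0.6, 0.9, 13.2]
opening: 0.572
```

```bash
python3 w.py u
```

```text
22.9 [502.7  25.    6.3] F tool [ -0.4  -0.9 -13.2] 0.5717228122193438
tcp in clamp 4.620615998342482 88.85880433965735 tooly vs ex -0.9999583778204579 -0.00890962578036222
disc [333.  71.] 345 [19.2 -2.7]
disc [457.  72.] 352 [-5.4 -2.7]
disc [306. 164.] 189 [25.5 14.9]
disc [350. 311.] 188 [16.8 47.3]
```

Call:
drive_tool([
  {"x": 0, "y": 0, "z": 0, "ax": 0, "ay": 0, "az": 0, "hand": 55},
  {"x": 0, "y": 0, "z": 0, "ax": 0, "ay": 0, "az": 0, "hand": 54},
  {"x": 0, "y": 0, "z": 0, "ax": 0, "ay": 0, "az": 0, "hand": 53},
  {"x": 0, "y": 0, "z": -0.001, "ax": 0, "ay": 0, "az": 0, "hand": 52},
  {"x": 0, "y": 0, "z": 0, "ax": 0, "ay": 0, "az": 0, "hand": 52},
  {"x": 0, "y": 0, "z": 0, "ax": 0, "ay": 0, "az": 0, "hand": 52},
  {"x": 0, "y": 0, "z": 0, "ax": 0, "ay": 0, "az": 0, "hand": 52},
  {"x": 0, "y": 0, "z": 0, "ax": 0, "ay": 0, "az": 0, "hand": 52},
  {"x": 0, "y": 0, "z": 0, "ax": 0, "ay": 0, "az": 0, "hand": 52},
  {"x": 0, "y": 0, "z": 0, "ax": 0, "ay": 0, "az": 0, "hand": 52},
])

```text
t: 23.78
eef_pos: [501.0, 25.9, 6.9]
tcp_rot: [0.997, 0.078, -0.002, 0.0]
force: [-2.5, -1.1, 11.3]
opening: 0.523
```

```bash
python3 w.py u
```

```text
23.7833 [501.   25.9   6.9] F tool [ -2.7   0.6 -11.3] 0.5231110276369426
tcp in clamp 5.708191268499742 90.42836314930658 tooly vs ex -0.999974902746614 -0.007084524872287689
disc [322.  63.] 351 [22.  -2.7]
disc [446.  64.] 359 [-2.6 -2.7]
disc [296. 157.] 189 [28.3 14.9]
disc [342. 304.] 186 [19.6 47.4]
```

Call:
drive_tool([
  {"x": 0, "y": 0, "z": 0, "ax": 0, "ay": 0, "az": 0, "hand": 60},
  {"x": 0, "y": 0, "z": 0, "ax": 0, "ay": 0, "az": 0, "hand": 70},
  {"x": 0, "y": 0, "z": 0, "ax": 0, "ay": 0, "az": 0, "hand": 85},
  {"x": 0, "y": -0.004, "z": 0, "ax": 0, "ay": 0, "az": 0, "hand": 85},
  {"x": 0, "y": -0.004, "z": 0, "ax": 0, "ay": 0, "az": 0, "hand": 85},
  {"x": 0, "y": 0, "z": 0, "ax": 0, "ay": 0, "az": 0, "hand": 85},
  {"x": 0, "y": 0, "z": 0, "ax": 0, "ay": 0, "az": 0, "hand": 85},
  {"x": 0, "y": 0, "z": 0, "ax": 0, "ay": 0, "az": 0, "hand": 85},
  {"x": 0, "y": 0, "z": 0, "ax": 0, "ay": 0, "az": 0, "hand": 85},
  {"x": 0, "y": 0, "z": 0, "ax": 0, "ay": 0, "az": 0, "hand": 85},
])

```text
t: 24.67
eef_pos: [501.9, 33.0, 6.3]
tcp_rot: [0.997, 0.074, -0.0, 0.0]
force: [-0.0, 0.1, 0.0]
opening: 0.847
```

```bash
python3 w.py u; python3 - <<'E'
from h import *
a=r.capture('scene');b=r.capture('top')
a=cv2.resize(a[205:260,240:365],(800,352),interpolation=cv2.INTER_CUBIC);b=cv2.resize(b[135:180,140:270],(800,277),interpolation=cv2.INTER_CUBIC)
cv2.imwrite('pics/x.png',cv2.convertScaleAbs(np.vstack([a[:320],b])[...,::-1],alpha=1.5))
E
```

```text
24.6667 [501.9  33.    6.3] F tool [-0.  -0.1 -0. ] 0.8468192880719955
tcp in clamp 12.66396901418184 88.48890872551858 tooly vs ex -0.9999996344596283 0.0008549718844220069
disc [361.  73.] 343 [20.7 -2.7]
disc [484.  73.] 347 [-4.  -2.7]
disc [332. 166.] 185 [27.3 14.8]
disc [375. 312.] 183 [18.5 47.3]
```

View pics/x.png

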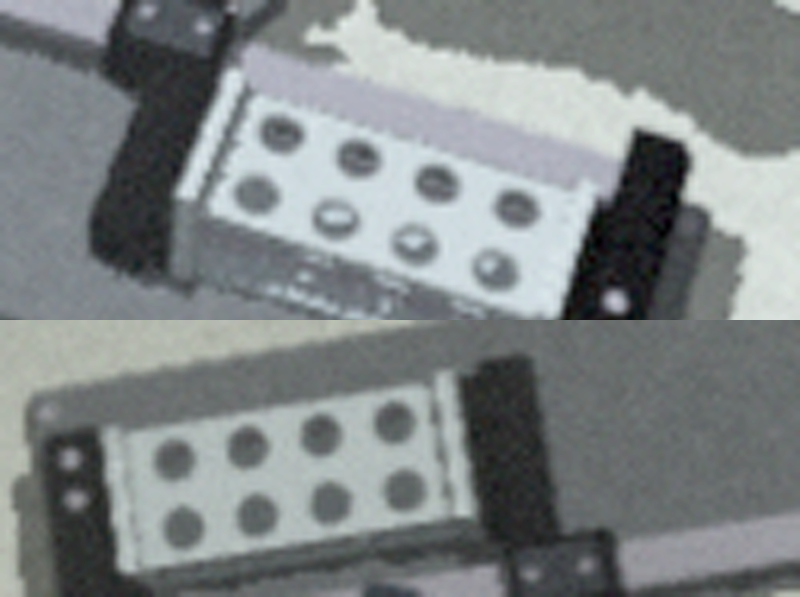

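The gap is nearly closed (the top crop shows the plate's inner edge at 437 on the shelf edge, with a thin line left). The pin is on the next tooth at 18.5. The next stroke goes gently.

Call:
drive_tool([
  {"x": 0, "y": 0, "z": 0, "ax": 0, "ay": 0, "az": 0, "hand": 74},
  {"x": 0, "y": 0, "z": 0, "ax": 0, "ay": 0, "az": 0, "hand": 71},
  {"x": 0, "y": 0.001, "z": 0, "ax": 0, "ay": 0, "az": 0, "hand": 69},
  {"x": 0, "y": 0.001, "z": 0, "ax": 0, "ay": 0, "az": 0, "hand": 67},
  {"x": 0, "y": 0.001, "z": 0, "ax": 0, "ay": 0, "az": 0, "hand": 65},
  {"x": 0, "y": 0.001, "z": 0, "ax": 0, "ay": 0, "az": 0, "hand": 63},
  {"x": 0, "y": 0, "z": 0, "ax": 0, "ay": 0, "az": 0, "hand": 62},
  {"x": 0, "y": 0, "z": 0, "ax": 0, "ay": 0, "az": 0, "hand": 61},
  {"x": 0, "y": 0, "z": 0, "ax": 0, "ay": 0, "az": 0, "hand": 61},
  {"x": 0, "y": 0, "z": 0, "ax": 0, "ay": 0, "az": 0, "hand": 61},
])

```text
t: 25.65
eef_pos: [503.0, 29.6, 6.8]
tcp_rot: [0.997, 0.076, 0.001, 0.0]
force: [0.6, 3.2, 6.5]
opening: 0.616
```

```bash
python3 w.py u
```

```text
25.65 [503.   29.6   6.8] F tool [ 1.1 -3.1 -6.5] 0.6161749281116663
tcp in clamp 9.064913429844403 87.97693975114267 tooly vs ex -0.9999987062571598 -0.0015861553067734885
disc [339.  77.] 336 [21.8 -2.7]
disc [461.  77.] 338 [-2.8 -2.7]
disc [312. 168.] 176 [28.3 14.9]
disc [357. 314.] 181 [19.5 47.3]
```

Call:
drive_tool([
  {"x": 0, "y": 0, "z": 0, "ax": 0, "ay": 0, "az": 0, "hand": 60.5},
  {"x": 0, "y": 0, "z": 0, "ax": 0, "ay": 0, "az": 0, "hand": 60},
  {"x": 0, "y": 0, "z": 0, "ax": 0, "ay": 0, "az": 0, "hand": 59.5},
  {"x": 0, "y": 0, "z": 0, "ax": 0, "ay": 0, "az": 0, "hand": 59},
  {"x": 0, "y": 0, "z": 0, "ax": 0, "ay": 0, "az": 0, "hand": 59},
  {"x": 0, "y": 0, "z": 0, "ax": 0, "ay": 0, "az": 0, "hand": 59},
  {"x": 0, "y": 0, "z": 0, "ax": 0, "ay": 0, "az": 0, "hand": 59},
  {"x": 0, "y": 0, "z": 0, "ax": 0, "ay": 0, "az": 0, "hand": 59},
  {"x": 0, "y": 0, "z": 0, "ax": 0, "ay": 0, "az": 0, "hand": 59},
  {"x": 0, "y": 0, "z": 0, "ax": 0, "ay": 0, "az": 0, "hand": 59},
])

```text
t: 26.53
eef_pos: [502.8, 29.2, 7.0]
tcp_rot: [0.997, 0.078, 0.0, 0.001]
force: [0.3, 2.7, 8.9]
opening: 0.597
```

```bash
python3 w.py u
```

```text
26.5333 [502.8  29.2   7. ] F tool [ 0.8 -2.6 -8.9] 0.5966607112429231
tcp in clamp 8.68635108864782 88.16203567507685 tooly vs ex -0.9999794894220835 -0.006231895666042307
disc [338.  75.] 336 [22.1 -2.7]
disc [460.  76.] 343 [-2.5 -2.7]
disc [311. 167.] 182 [28.5 14.8]
disc [355. 312.] 180 [19.7 47.3]
```

Call:
drive_tool([
  {"x": 0, "y": 0, "z": 0, "ax": 0, "ay": 0, "az": 0, "hand": 58.5},
  {"x": 0, "y": 0, "z": 0, "ax": 0, "ay": 0, "az": 0, "hand": 58},
  {"x": 0, "y": 0, "z": 0, "ax": 0, "ay": 0, "az": 0, "hand": 57.5},
  {"x": 0, "y": 0, "z": 0, "ax": 0, "ay": 0, "az": 0, "hand": 57},
  {"x": 0, "y": 0, "z": 0, "ax": 0, "ay": 0, "az": 0, "hand": 57},
  {"x": 0, "y": 0, "z": 0, "ax": 0, "ay": 0, "az": 0, "hand": 57},
  {"x": 0, "y": 0, "z": 0, "ax": 0, "ay": 0, "az": 0, "hand": 57},
  {"x": 0, "y": 0, "z": 0, "ax": 0, "ay": 0, "az": 0, "hand": 57},
  {"x": 0, "y": 0, "z": 0, "ax": 0, "ay": 0, "az": 0, "hand": 57},
  {"x": 0, "y": 0, "z": 0, "ax": 0, "ay": 0, "az": 0, "hand": 57},
])

```text
t: 27.42
eef_pos: [502.3, 29.3, 7.3]
tcp_rot: [0.997, 0.079, -0.0, 0.001]
force: [-0.7, 1.4, 12.2]
opening: 0.577
```

```bash
python3 w.py u
```

```text
27.4167 [502.3  29.3   7.3] F tool [ -0.5  -1.4 -12.2] 0.5766557425906966
tcp in clamp 8.951631423564791 88.68679526552374 tooly vs ex -0.9999614088772703 -0.00863461005298642
disc [335.  73.] 345 [23.1 -2.7]
disc [458.  74.] 343 [-1.5 -2.7]
disc [308. 165.] 185 [29.5 14.9]
disc [352. 310.] 180 [20.7 47.4]
```

Call:
drive_tool([
  {"x": 0, "y": 0, "z": 0, "ax": 0, "ay": 0, "az": 0, "hand": 56.6},
  {"x": 0, "y": 0, "z": 0, "ax": 0, "ay": 0, "az": 0, "hand": 56.3},
  {"x": 0, "y": 0, "z": 0, "ax": 0, "ay": 0, "az": 0, "hand": 56},
  {"x": 0, "y": 0, "z": 0, "ax": 0, "ay": 0, "az": 0, "hand": 56},
  {"x": 0, "y": 0, "z": 0, "ax": 0, "ay": 0, "az": 0, "hand": 56},
  {"x": 0, "y": 0, "z": 0, "ax": 0, "ay": 0, "az": 0, "hand": 56},
  {"x": 0, "y": 0, "z": 0, "ax": 0, "ay": 0, "az": 0, "hand": 56},
  {"x": 0, "y": 0, "z": 0, "ax": 0, "ay": 0, "az": 0, "hand": 56},
  {"x": 0, "y": 0, "z": 0, "ax": 0, "ay": 0, "az": 0, "hand": 56},
  {"x": 0, "y": 0, "z": 0, "ax": 0, "ay": 0, "az": 0, "hand": 56},
])

```text
t: 28.3
eef_pos: [502.0, 29.2, 7.5]
tcp_rot: [0.997, 0.08, -0.0, 0.001]
force: [-1.6, 2.6, 17.0]
opening: 0.57
```

```bash
python3 w.py u
```

```text
28.3 [502.   29.2   7.5] F tool [ -1.2  -2.8 -17. ] 0.5702087945049642
tcp in clamp 8.884900762244653 88.93312571117157 tooly vs ex -0.9999506379857409 -0.009760643137199768
disc [334.  71.] 340 [23.4 -2.7]
disc [456.  73.] 342 [-1.2 -2.7]
disc [307. 163.] 180 [29.8 14.8]
disc [351. 309.] 183 [21.  47.3]
```

```bash
python3 - <<'E'
from h import *
a=cv2.cvtColor(r.capture('scene'),cv2.COLOR_RGB2GRAY);b=cv2.cvtColor(r.capture('top'),cv2.COLOR_RGB2GRAY)
s0=cv2.imread('pics/sc_s.png',0);t0=cv2.imread('pics/top_s.png',0)
cv2.imwrite('pics/sc_1.png',a);cv2.imwrite('pics/top_1.png',b)
for y in (222,226,230): print('sc',y,s0[y,266:286],'\n now',a[y,266:286])
for y in (149,155,160): print('top',y,t0[y,204:224],'\n now',b[y,204:224])
E
```

```text
sc 222 [ 35  28  29  28  36  78 128 144 130  69  72 101 143 146 140 139 132 128
 132 139] 
 now [ 39  34  32  33  29  23  33  95 146 143 132  82  90 117 142 140 134 134
 134 141]
sc 226 [ 26  25  34  76 133 143 135 100  75 100 134 142 140 138 118  72  73  77
  76  76] 
 now [ 28  31  35  26  33  82 131 145 132  92  82 108 145 138 117  72  75  77
  78  77]
sc 230 [ 32  50 105 147 142 128  72  79 112 141 142 143 142 143 141 142 142 142
 142 144] 
 now [ 30  27  30  57 108 143 142 122  82  92 120 142 144 144 143 142 142 144
 144 144]
top 149 [ 59  71  90 114 121 123 107  71  95 119 119  93  59  35  28  30  18  27
  30  27] 
 now [ 59  68  88 114 109  76  89 122 125 111  61  32  31  26  27  31  32  32
  30  28]
top 155 [109 116 121 124 122 123 121 108  81  99 123 116  91  59  35  30  29  27
  29  28] 
 now [115 120 125 123 122 111  82  89 122 121  99  54  33  25  29  26  35  31
  31  32]
top 160 [ 73  68  68  75  98 121 123 121 104  90 110 122 112  86  49  29  28  28
  31  31] 
 now [ 70  68  69  77  98 119 108  76  94 124 119  90  41  30  27  27  29  31
  35  34]
```

```bash
python3 - <<'E'
from h import *
t0=cv2.imread('pics/top_s.png',0);t1=cv2.imread('pics/top_1.png',0);s0=cv2.imread('pics/sc_s.png',0);s1=cv2.imread('pics/sc_1.png',0);b0=cv2.cvtColor(cv2.imread('pics/b.png'),cv2.COLOR_BGR2GRAY);a0=cv2.cvtColor(cv2.imread('pics/a.png'),cv2.COLOR_BGR2GRAY)
f=np.float32
def sh(p,q,x0,y0,x1,y1): return np.round(cv2.phaseCorrelate(f(p[y0:y1,x0:x1]),f(q[y0:y1,x0:x1]),cv2.createHanningWindow((x1-x0,y1-y0),cv2.CV_32F)),2)
print('holes top b->s',sh(b0,t0,160,145,208,178),'s->now',sh(t0,t1,160,145,208,178))
print('holes scene a->s',sh(a0,s0,280,222,326,256),'s->now',sh(s0,s1,280,222,326,256))
print('ref',sh(t0,t1,270,120,310,180))
# rows of first pic for gap
for y in (149,155): print(b0[y,196:226])
p=r.camera_params('top');X=proj('top',[[640,100,60],[640,101,60]]);print('px/mm',X[1]-X[0])
E
```

```text
Traceback (most recent call last):
ValueError: setting an array element with a sequence. The requested array has an inhomogeneous shape after 1 dimensions. The detected shape was (2,) + inhomogeneous part.
```

```bash
cat > pc.py <<'E'
from h import *
t0=cv2.imread('pics/top_s.png',0);t1=cv2.imread('pics/top_1.png',0);s0=cv2.imread('pics/sc_s.png',0);s1=cv2.imread('pics/sc_1.png',0);b0=cv2.imread('pics/b.png',0);a0=cv2.imread('pics/a.png',0)
f=np.float32
def sh(p,q,x0,y0,x1,y1): return np.round(cv2.phaseCorrelate(f(p[y0:y1,x0:x1]),f(q[y0:y1,x0:x1]),cv2.createHanningWindow((x1-x0,y1-y0),cv2.CV_32F))[0],2)
E
python3 - <<'E'
from pc import *
print('holes top b->s',sh(b0,t0,160,145,208,178),'s->now',sh(t0,t1,160,145,208,178))
print('holes scene a->s',sh(a0,s0,280,222,326,256),'s->now',sh(s0,s1,280,222,326,256))
for y in (149,155,160): print(b0[y,198:226],'\n',t0[y,198:226])
X=proj('top',[[640,100,60],[640,101,60]]);print('px/mm',X[1]-X[0])
E
```

```text
holes top b->s [-0.73  0.1 ] s->now [-0.01 -0.05]
holes scene a->s [1.02 0.3 ] s->now [0.13 0.11]
[101 102  99  94  74  53  46  49  61  68  88 102  99  87  50  47  71  97
 100  87  66  42  37  38  36  38  36  28] 
 [126 122 120 103  70  63  59  71  90 114 121 123 107  71  95 119 119  93
  59  35  28  30  18  27  30  27  27  32]
[100 100 101 101 100  94  92  94 100  98 102 104 101 100  88  56  46  72
  97  96  84  61  39  35  33  38  26  32] 
 [125 124 125 122 114 107 109 116 121 124 122 123 121 108  81  99 123 116
  91  59  35  30  29  27  29  28  31  30]
[101 101 101 100 101  91  70  58  54  52  61  84  97 101  99  79  53  55
  79 100  93  74  59  36  34  34  30  31] 
 [123 122 124 120 115  88  73  68  68  75  98 121 123 121 104  90 110 122
 112  86  49  29  28  28  31  31  28  24]
px/mm [-0.37778609  0.0095081 ]
```

Call:
drive_tool([
  {"x": 0, "y": 0, "z": 0, "ax": 0, "ay": 0, "az": 0, "hand": 55.8},
  {"x": 0, "y": 0, "z": -0.001, "ax": 0, "ay": 0, "az": 0, "hand": 55.6},
  {"x": 0, "y": 0, "z": 0, "ax": 0, "ay": 0, "az": 0, "hand": 55.4},
  {"x": 0, "y": 0, "z": 0, "ax": 0, "ay": 0, "az": 0, "hand": 55.4},
  {"x": 0, "y": 0, "z": 0, "ax": 0, "ay": 0, "az": 0, "hand": 55.4},
  {"x": 0, "y": 0, "z": 0, "ax": 0, "ay": 0, "az": 0, "hand": 55.4},
  {"x": 0, "y": 0, "z": 0, "ax": 0, "ay": 0, "az": 0, "hand": 55.4},
  {"x": 0, "y": 0, "z": 0, "ax": 0, "ay": 0, "az": 0, "hand": 55.4},
  {"x": 0, "y": 0, "z": 0, "ax": 0, "ay": 0, "az": 0, "hand": 55.4},
  {"x": 0, "y": 0, "z": 0, "ax": 0, "ay": 0, "az": 0, "hand": 55.4},
])

```text
t: 29.28
eef_pos: [501.7, 29.2, 7.7]
tcp_rot: [0.997, 0.077, -0.001, 0.0]
force: [-2.7, -0.2, 9.5]
opening: 0.563
```

```bash
python3 w.py u
```

```text
29.2833 [501.7  29.2   7.7] F tool [-2.8 -0.2 -9.5] 0.5630588930490799
tcp in clamp 8.916305876870462 89.29317428191953 tooly vs ex -0.9999851408140621 -0.005398522200053652
disc [331.  70.] 338 [23.5 -2.7]
disc [453.  71.] 336 [-1.1 -2.7]
disc [304. 162.] 184 [29.9 14.9]
disc [350. 308.] 187 [21.1 47.4]
```

Call:
drive_tool([
  {"x": 0, "y": 0, "z": 0, "ax": 0, "ay": 0, "az": 0, "hand": 55.1},
  {"x": 0, "y": 0, "z": 0, "ax": 0, "ay": 0, "az": 0, "hand": 54.8},
  {"x": 0, "y": 0, "z": 0, "ax": 0, "ay": 0, "az": 0, "hand": 54.5},
  {"x": 0, "y": 0, "z": 0, "ax": 0, "ay": 0, "az": 0, "hand": 54.2},
  {"x": 0, "y": 0, "z": 0, "ax": 0, "ay": 0, "az": 0, "hand": 54.2},
  {"x": 0, "y": 0, "z": 0, "ax": 0, "ay": 0, "az": 0, "hand": 54.2},
  {"x": 0, "y": 0, "z": 0, "ax": 0, "ay": 0, "az": 0, "hand": 54.2},
  {"x": 0, "y": 0, "z": 0, "ax": 0, "ay": 0, "az": 0, "hand": 54.2},
  {"x": 0, "y": 0, "z": 0, "ax": 0, "ay": 0, "az": 0, "hand": 54.2},
  {"x": 0, "y": 0, "z": 0, "ax": 0, "ay": 0, "az": 0, "hand": 54.2},
])

```text
t: 30.17
eef_pos: [501.6, 28.8, 7.8]
tcp_rot: [0.997, 0.079, -0.001, 0.001]
force: [-2.1, -1.1, 10.0]
opening: 0.556
```

```bash
python3 w.py u
```

```text
30.1667 [501.6  28.8   7.8] F tool [ -2.3   0.8 -10. ] 0.5560661248170458
tcp in clamp 8.550397104646386 89.39936705492315 tooly vs ex -0.9999690176600755 -0.007720726870455433
disc [330.  70.] 339 [23.7 -2.7]
disc [452.  71.] 341 [-1.  -2.7]
disc [304. 162.] 182 [30.  14.9]
disc [349. 307.] 178 [21.2 47.3]
```

```bash
cat > gp.py <<'E'
from pc import *
o=np.array([591.3,33.7]);th=np.radians(98.57);ex=np.array([np.cos(th),np.sin(th)]);ey=np.array([-ex[1],ex[0]])
def prof(cam,img,z=60):
    xs=np.arange(15,205,.5);acc=0
    for y in np.arange(-80,-34,2.):
        X=np.c_[o+np.outer(xs,ex)+ey*y,np.full(len(xs),z)]
        uv=proj(cam,X).astype(np.float32)
        acc=acc+cv2.remap(img.astype(np.float32),uv[:,0].reshape(1,-1),uv[:,1].reshape(1,-1),cv2.INTER_LINEAR)[0]
    return xs,acc/23
def rep(n,cam,img):
    xs,p=prof(cam,img);p=np.convolve(np.pad(p,2,'edge'),np.ones(5)/5,'valid');g=np.gradient(p)
    e=[(xs[i],round(float(g[i]*10))) for i in range(2,len(g)-2) if abs(g[i])>1.2 and abs(g[i])==max(abs(g[i-2:i+3]))]
    print(n,e)
if __name__=='__main__':
    a=cv2.cvtColor(r.capture('scene'),cv2.COLOR_RGB2GRAY);b=cv2.cvtColor(r.capture('top'),cv2.COLOR_RGB2GRAY)
    for n,i in (('b',b0),('s',t0),('1',t1),('now',b)): rep('top '+n,'top',i)
    for n,i in (('a',a0),('s',s0),('1',s1),('now',a)): rep('sc '+n,'scene',i)
E
python3 gp.py
```

```text
top b [(np.float64(30.5), 44), (np.float64(39.0), -50), (np.float64(46.0), 48), (np.float64(57.0), -22), (np.float64(72.5), 26), (np.float64(89.0), -23), (np.float64(104.5), 24), (np.float64(121.5), -24), (np.float64(137.0), 25), (np.float64(153.5), -24), (np.float64(169.5), 22), (np.float64(180.0), -13), (np.float64(184.0), 19), (np.float64(191.5), -74)]
top s [(np.float64(35.5), 65), (np.float64(44.5), -45), (np.float64(49.5), 43), (np.float64(59.5), -28), (np.float64(75.0), 31), (np.float64(92.0), -28), (np.float64(107.0), 29), (np.float64(123.5), -31), (np.float64(139.0), 31), (np.float64(155.5), -30), (np.float64(171.5), 28), (np.float64(182.5), -14), (np.float64(186.5), 21), (np.float64(194.0), -89)]
top 1 [(np.float64(40.5), 81), (np.float64(48.5), -44), (np.float64(53.5), 36), (np.float64(59.5), -27), (np.float64(75.5), 30), (np.float64(92.0), -28), (np.float64(107.5), 30), (np.float64(124.0), -29), (np.float64(139.5), 29), (np.float64(156.0), -28), (np.float64(171.5), 28), (np.float64(182.5), -15), (np.float64(186.5), 21), (np.float64(194.0), -89)]
top now [(np.float64(40.5)
[... 915 characters left out ...]
-34), (np.float64(171.0), 36), (np.float64(191.5), -143)]
sc 1 [(np.float64(38.5), 106), (np.float64(47.0), -77), (np.float64(53.0), 61), (np.float64(59.5), -40), (np.float64(75.5), 39), (np.float64(91.0), -36), (np.float64(107.5), 33), (np.float64(123.5), -38), (np.float64(139.0), 34), (np.float64(155.5), -34), (np.float64(171.5), 36), (np.float64(191.5), -141)]
sc now [(np.float64(39.0), 105), (np.float64(47.0), -76), (np.float64(53.0), 62), (np.float64(59.5), -41), (np.float64(75.0), 37), (np.float64(91.0), -36), (np.float64(107.5), 34), (np.float64(123.5), -38), (np.float64(139.0), 35), (np.float64(155.5), -33), (np.float64(171.0), 37), (np.float64(191.5), -147), (np.float64(201.0), 12)]
```

Call:
drive_tool([
  {"x": 0, "y": 0, "z": 0, "ax": 0, "ay": 0, "az": 0, "hand": 54.0},
  {"x": 0, "y": 0, "z": 0, "ax": 0, "ay": 0, "az": 0, "hand": 53.8},
  {"x": 0, "y": 0, "z": 0, "ax": 0, "ay": 0, "az": 0, "hand": 53.6},
  {"x": 0, "y": 0, "z": 0, "ax": 0, "ay": 0, "az": 0, "hand": 53.6},
  {"x": 0, "y": 0, "z": 0, "ax": 0, "ay": 0, "az": 0, "hand": 53.6},
  {"x": 0, "y": 0, "z": 0, "ax": 0, "ay": 0, "az": 0, "hand": 53.6},
  {"x": 0, "y": 0, "z": 0, "ax": 0, "ay": 0, "az": 0, "hand": 53.6},
  {"x": 0, "y": 0, "z": 0, "ax": 0, "ay": 0, "az": 0, "hand": 53.6},
  {"x": 0, "y": 0, "z": 0, "ax": 0, "ay": 0, "az": 0, "hand": 53.6},
  {"x": 0, "y": 0, "z": 0, "ax": 0, "ay": 0, "az": 0, "hand": 53.6},
])

```text
t: 31.15
eef_pos: [501.6, 28.7, 7.8]
tcp_rot: [0.997, 0.079, -0.001, 0.001]
force: [-1.8, -1.2, 9.2]
opening: 0.55
```

```bash
python3 w.py u
```

```text
31.15 [501.6  28.7   7.8] F tool [-2.   0.9 -9.2] 0.5499372359527513
tcp in clamp 8.446374134885062 89.46297303253468 tooly vs ex -0.9999619590129128 -0.008537841603142004
disc [330.  69.] 337 [23.7 -2.7]
disc [452.  71.] 340 [-1.  -2.7]
disc [303. 161.] 182 [30.  14.8]
disc [348. 307.] 182 [21.2 47.3]
```

Call:
drive_tool([
  {"x": 0, "y": 0, "z": 0, "ax": 0, "ay": 0, "az": 0, "hand": 53.4},
  {"x": 0, "y": 0, "z": 0, "ax": 0, "ay": 0, "az": 0, "hand": 53.2},
  {"x": 0, "y": 0, "z": 0, "ax": 0, "ay": 0, "az": 0, "hand": 53.0},
  {"x": 0, "y": 0, "z": 0, "ax": 0, "ay": 0, "az": 0, "hand": 52.8},
  {"x": 0, "y": 0, "z": 0, "ax": 0, "ay": 0, "az": 0, "hand": 52.8},
  {"x": 0, "y": 0, "z": 0, "ax": 0, "ay": 0, "az": 0, "hand": 52.8},
  {"x": 0, "y": 0, "z": 0, "ax": 0, "ay": 0, "az": 0, "hand": 52.8},
  {"x": 0, "y": 0, "z": 0, "ax": 0, "ay": 0, "az": 0, "hand": 52.8},
  {"x": 0, "y": 0, "z": 0, "ax": 0, "ay": 0, "az": 0, "hand": 52.8},
  {"x": 0, "y": 0, "z": 0, "ax": 0, "ay": 0, "az": 0, "hand": 52.8},
])

```text
t: 32.03
eef_pos: [501.6, 28.7, 7.9]
tcp_rot: [0.997, 0.079, -0.001, 0.001]
force: [-1.9, -1.8, 11.0]
opening: 0.551
```

```bash
python3 w.py u; python3 gp.py | grep now
```

```text
32.0333 [501.6  28.7   7.9] F tool [ -2.2   1.5 -10.9] 0.5512101218525314
tcp in clamp 8.407897674559088 89.43173267725285 tooly vs ex -0.9999617442232288 -0.008560031622132291
disc [330.  69.] 335 [23.7 -2.7]
disc [452.  71.] 339 [-1.  -2.7]
disc [303. 161.] 182 [30.  14.8]
disc [348. 307.] 182 [21.2 47.3]
top now [(np.float64(40.5), 84), (np.float64(49.0), -41), (np.float64(53.5), 34), (np.float64(60.0), -26), (np.float64(75.5), 29), (np.float64(92.0), -27), (np.float64(107.5), 29), (np.float64(124.0), -29), (np.float64(139.0), 29), (np.float64(156.0), -29), (np.float64(171.5), 27), (np.float64(182.5), -14), (np.float64(186.5), 22), (np.float64(194.0), -87)]
sc now [(np.float64(39.0), 108), (np.float64(47.0), -76), (np.float64(53.0), 62), (np.float64(59.5), -40), (np.float64(75.5), 39), (np.float64(91.0), -36), (np.float64(107.5), 36), (np.float64(123.5), -39), (np.float64(139.0), 35), (np.float64(155.5), -34), (np.float64(162.5), -13), (np.float64(171.0), 36), (np.float64(191.5), -143)]
```

The squeeze is now stalled. The lag has grown to 2.3% with no head movement and the trigger is short of its stop, and the rack's ends measure symmetric about its holes, so the plate is home. I'll open and shift to the release lever.

Call:
drive_tool([
  {"x": 0, "y": 0, "z": 0, "ax": 0, "ay": 0, "az": 0, "hand": 65},
  {"x": 0, "y": 0, "z": 0, "ax": 0, "ay": 0, "az": 0, "hand": 80},
  {"x": 0, "y": 0, "z": 0, "ax": 0, "ay": 0, "az": 0, "hand": 100},
  {"x": 0, "y": -0.003, "z": 0, "ax": 0, "ay": 0, "az": 0, "hand": 100},
  {"x": 0, "y": -0.002, "z": 0, "ax": 0, "ay": 0, "az": 0, "hand": 100},
  {"x": 0.015, "y": 0, "z": 0, "ax": 0, "ay": 0, "az": 0, "hand": 100},
  {"x": 0.015, "y": 0, "z": 0, "ax": 0, "ay": 0, "az": 0, "hand": 100},
  {"x": 0.015, "y": 0, "z": 0, "ax": 0, "ay": 0, "az": 0, "hand": 100},
  {"x": 0.008, "y": 0, "z": 0, "ax": 0, "ay": 0, "az": 0, "hand": 100},
  {"x": 0, "y": 0, "z": 0, "ax": 0, "ay": 0, "az": 0, "hand": 100},
])

```text
t: 33.02
eef_pos: [556.2, 42.0, 7.4]
tcp_rot: [0.997, 0.074, 0.001, 0.0]
force: [0.5, -0.4, 0.1]
opening: 1.003
```

```bash
python3 w.py y; python3 gp.py | grep now; python3 - <<'E'
from h import *
w=cv2.imread('pics/y.png');t=cv2.imread('pics/y.png');s=r.capture('scene')[205:260,240:365]
out=np.vstack([cv2.resize(w,(480,360)),cv2.resize(s[...,::-1],(480,211),interpolation=cv2.INTER_CUBIC)]);cv2.imwrite('pics/z.png',cv2.convertScaleAbs(out,alpha=1.4))
E
```

```text
33.0167 [556.2  42.    7.4] F tool [ 0.5  0.5 -0.1] 1.0034060825519442
tcp in clamp 13.454166499238566 33.49578779372943 tooly vs ex -0.9999995850965857 0.0005461462294712381
disc [370. 336.] 200 [21.   0.4]
disc [473. 336.] 197 [-3.6  0.4]
disc [345. 393.] 112 [27.7 15.6]
top now [(np.float64(40.0), 29), (np.float64(48.5), -19), (np.float64(53.5), 13), (np.float64(60.0), -14), (np.float64(107.5), 25), (np.float64(113.5), 13), (np.float64(124.0), -17), (np.float64(139.0), 30), (np.float64(156.0), -29), (np.float64(171.5), 29), (np.float64(182.5), -16), (np.float64(186.5), 23), (np.float64(194.0), -90)]
sc now [(np.float64(39.0), 106), (np.float64(47.0), -79), (np.float64(53.0), 63), (np.float64(59.5), -39), (np.float64(75.0), 39), (np.float64(91.0), -35), (np.float64(107.5), 33), (np.float64(123.5), -37), (np.float64(139.0), 35), (np.float64(155.0), -34), (np.float64(171.0), 36), (np.float64(191.5), -144)]
```

View pics/z.png

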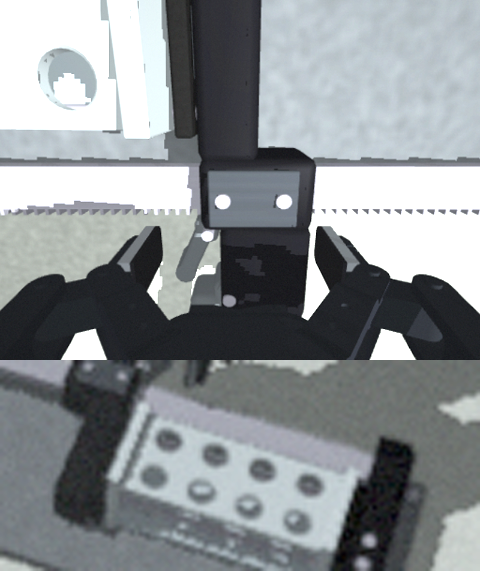

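```bash
python3 - <<'E'
from gp import *
p=r.camera_params('wrist');s=r.state();T=R.from_quat(s['tcp_rot']).as_matrix()
Rc=np.array(p['R'])@T; c=T.T@(-np.array(p['R']).T@np.array(p['t'])-s['eef_pos']);K=np.array(p['K']);D=np.array(p['distortion'])
def line(img,Tm,pos,y,z,xs):
    Rw=Rc@Tm.T;t=-Rw@(pos+Tm@c)
    X=np.c_[o+np.outer(xs,ex)+ey*y,np.full(len(xs),z)]
    uv=cv2.projectPoints(X,cv2.Rodrigues(Rw)[0],t,K,D)[0][:,0]/.64
    return cv2.remap(img,np.float32(uv[:,:1]),np.float32(uv[:,1:]),cv2.INTER_LINEAR)[:,0]
def edges(xs,v):
    v=np.convolve(np.pad(v.astype(float),2,'edge'),np.ones(5)/5,'valid');g=np.gradient(v)
    return [(float(xs[i]),round(g[i]*10)) for i in range(2,len(g)-2) if abs(g[i])>1.5 and abs(g[i])==max(abs(g[i-2:i+3]))]
Td=np.array([[.987,.159,.001],[.159,-.987,0],[.001,0,-1]]);u,_,vt=np.linalg.svd(Td);Td=u@vt
d=cv2.imread('pics/d.png',0);yy=cv2.imread('pics/y.png',0)
xs=np.arange(10,205,.5)
for y in (-58,-83): print('d',y,edges(xs,line(d,Td,np.array([590.88,22.5,231.18]),y,60,xs)))
xs=np.arange(22,75,.25)
for y in (-45,-58,-65): print('y',y,edges(xs,line(yy,T,s['eef_pos'],y,60,xs)), line(yy,T,s['eef_pos'],y,60,np.arange(34,62,1.)))
E
```

```text
d -58 [(25.5, 124), (32.0, 104), (40.0, -152), (46.0, 131), (181.5, -79), (186.0, 101), (194.0, -270)]
d -83 [(22.5, 128), (32.5, 114), (40.0, -183), (46.0, 183), (60.0, -94), (69.5, 95), (91.5, -107), (102.0, 94), (124.0, -124), (134.0, 121), (155.5, -122), (166.5, 97), (181.0, -87), (186.0, 97), (194.0, -266), (201.5, 166)]
y -45 [(26.25, -21), (28.0, 17), (29.75, 33), (36.25, 157), (37.75, 147), (44.5, 162), (52.75, -197), (55.0, 202), (59.5, -201), (73.5, 75)] [ 40  39  68 104 177 178 177 177 177 177 148 239 238 237 237 236 236 235
 234 156 136 157 236 235 235 234 138 128]
y -58 [(26.5, -18), (28.0, 26), (29.75, 30), (36.0, 152), (37.5, 144), (44.25, 129), (52.25, -133), (53.5, 139)] [ 38  35  66 103 176 175 174 175 174 174 176 238 236 236 235 235 234 233
 233 158 235 235 234 234 233 233 234 233]
y -65 [] [0 0 0 0 0 0 0 0 0 0 0 0 0 0 0 0 0 0 0 0 0 0 0 0 0 0 0 0]
```

```bash
python3 - <<'E'
from gp import *
def C(u,v,z): q=atz('wrist',(u/480*512,v/480*512),z)[:2]-o;return np.round([q@ex,q@ey],1)
yy=cv2.imread('pics/y.png',0);g=cv2.resize(yy,(480,360))
for v in (70,82,95): print(v,g[v,28:140:2])
print('hole',C(38,82,53),C(97,82,53),'plate inner',C(107,82,60),'pl in2',C(109,60,60),'hole top/bot',C(68,47,53),C(68,112,53))
E
```

```text
70 [233 239 240 239 209 165 168 165 166 164 150 125 126 126 127 127 126 126
 126 127 127 127 127 127 127 127 128 128 128 128 128 129 135 185 237 236
 235 235 235 236 211 137 136 135 199 234 235 235 236 236 236 237 237 237
 237 238]
82 [233 233 242 245 245 193 153 175 174 174 162 125 120 216 226 224 226 226
 226 226 226 227 226 226 226 229 152 121 123 128 128 127 129 130 149 227
 235 236 235 236 235 236 236 238 147 219 234 235 236 236 236 237 237 237
 237 223]
95 [234 233 233 234 235 236 238 239 218 160 131 174 174 182 227 226 227 226
 227 226 226 227 227 227 227 227 227 227 215 123 128 127 127 144 203 236
 236 236 236 236 236 236 236 238 147 149 226 235 236 236 237 237 237 237
 238 238]
hole [ 82.3 -41.9] [ 62.7 -42.1] plate inner [ 56.1 -41.6] pl in2 [ 54.5 -47.9] hole top/bot [ 70.3 -52.6] [ 74.3 -32.3]
```

Plate-to-hole distance is 19.5 mm against about 19–20.6 for home, so the plate is home. Next I pinch the release lever against the head's back.

Call:
drive_tool([
  {"x": -0.001, "y": 0.002, "z": 0, "ax": 0, "ay": 0, "az": 0, "hand": 85},
  {"x": 0, "y": 0.001, "z": 0, "ax": 0, "ay": 0, "az": 0, "hand": 75},
  {"x": 0, "y": 0.001, "z": 0, "ax": 0, "ay": 0, "az": 0, "hand": 71},
  {"x": 0, "y": 0.001, "z": 0, "ax": 0, "ay": 0, "az": 0, "hand": 68},
  {"x": 0, "y": 0.001, "z": 0, "ax": 0, "ay": 0, "az": 0, "hand": 65},
  {"x": 0, "y": 0, "z": 0, "ax": 0, "ay": 0, "az": 0, "hand": 63},
  {"x": 0, "y": 0, "z": 0, "ax": 0, "ay": 0, "az": 0, "hand": 61},
  {"x": 0, "y": 0, "z": 0, "ax": 0, "ay": 0, "az": 0, "hand": 61},
  {"x": 0, "y": 0, "z": 0, "ax": 0, "ay": 0, "az": 0, "hand": 61},
  {"x": 0, "y": 0, "z": 0, "ax": 0, "ay": 0, "az": 0, "hand": 61},
])

```text
t: 34.05
eef_pos: [551.3, 35.8, 7.8]
tcp_rot: [0.997, 0.075, -0.003, -0.0]
force: [-5.2, -0.7, 7.8]
opening: 0.61
```

```bash
python3 w.py u
```

```text
34.05 [551.3  35.8   7.8] F tool [-5.3 -0.1 -7.8] 0.6104693954410185
tcp in clamp 8.075717187387788 39.22172782221028 tooly vs ex -0.9999996198375662 -0.00032399160027933447
disc [419. 187.] 116 [  4.2 -30.4]
disc [346. 314.] 205 [21.  -1.4]
disc [450. 314.] 207 [-3.7 -1.4]
disc [322. 374.] 125 [27.3 14.2]
```

Call:
drive_tool([
  {"x": 0, "y": 0, "z": 0, "ax": 0, "ay": 0, "az": 0, "hand": 60},
  {"x": 0, "y": 0, "z": 0, "ax": 0, "ay": 0, "az": 0, "hand": 59},
  {"x": 0, "y": 0, "z": 0, "ax": 0, "ay": 0, "az": 0, "hand": 58},
  {"x": 0, "y": 0, "z": 0, "ax": 0, "ay": 0, "az": 0, "hand": 57},
  {"x": 0, "y": 0, "z": 0, "ax": 0, "ay": 0, "az": 0, "hand": 57},
  {"x": 0, "y": 0, "z": 0, "ax": 0, "ay": 0, "az": 0, "hand": 57},
  {"x": 0, "y": 0, "z": 0, "ax": 0, "ay": 0, "az": 0, "hand": 57},
  {"x": 0, "y": 0, "z": 0, "ax": 0, "ay": 0, "az": 0, "hand": 57},
  {"x": 0, "y": 0, "z": 0, "ax": 0, "ay": 0, "az": 0, "hand": 57},
  {"x": 0, "y": 0, "z": 0, "ax": 0, "ay": 0, "az": 0, "hand": 57},
])

```text
t: 34.93
eef_pos: [551.3, 35.5, 8.1]
tcp_rot: [0.997, 0.075, -0.003, 0.0]
force: [-3.7, -2.4, 9.6]
opening: 0.593
```

```bash
python3 w.py u
```

```text
34.9333 [551.3  35.5   8.1] F tool [-4.   1.8 -9.5] 0.5934155664645908
tcp in clamp 7.780876453193627 39.26165027777915 tooly vs ex -0.9999991364678417 -0.0012571621744857785
disc [344. 313.] 208 [21.3 -1.4]
disc [447. 313.] 208 [-3.3 -1.4]
disc [320. 373.] 128 [27.6 14.1]
```

The lever is fully pressed, stalled at 50.4 mm. Now I slide the head back.

Call:
drive_tool([
  {"x": 0, "y": 0.005, "z": 0, "ax": 0, "ay": 0, "az": 0, "hand": 57},
  {"x": 0, "y": 0.01, "z": 0, "ax": 0, "ay": 0, "az": 0, "hand": 57},
  {"x": 0, "y": 0.012, "z": 0, "ax": 0, "ay": 0, "az": 0, "hand": 57},
  {"x": 0, "y": 0.012, "z": 0, "ax": 0, "ay": 0, "az": 0, "hand": 57},
  {"x": 0, "y": 0.012, "z": 0, "ax": 0, "ay": 0, "az": 0, "hand": 57},
  {"x": 0, "y": 0.012, "z": 0, "ax": 0, "ay": 0, "az": 0, "hand": 57},
  {"x": 0, "y": 0.012, "z": 0, "ax": 0, "ay": 0, "az": 0, "hand": 57},
  {"x": 0, "y": 0.012, "z": 0, "ax": 0, "ay": 0, "az": 0, "hand": 57},
  {"x": 0, "y": 0.012, "z": 0, "ax": 0, "ay": 0, "az": 0, "hand": 57},
  {"x": 0, "y": 0.008, "z": 0, "ax": 0, "ay": 0, "az": 0, "hand": 57},
])

```text
t: 35.82
eef_pos: [567.2, -70.4, 8.2]
tcp_rot: [0.997, 0.075, -0.003, -0.001]
force: [-4.3, 1.6, 10.9]
opening: 0.597
```

```bash
python3 w.py u
```

```text
35.8167 [567.2 -70.4   8.2] F tool [ -4.1  -2.2 -10.9] 0.5973741848122841
tcp in clamp -99.38549077535978 39.337485280802795 tooly vs ex -0.999998486863884 -0.0009956965547975897
disc [478.  37.] 109 [-115.8  -58.7]
disc [580. 100.] 177 [-137.5  -47.4]
disc [657. 216.] 490 [-157.4  -24. ]
disc [344. 313.] 208 [-87.3  -1.3]
disc [447. 314.] 209 [-111.9   -1.3]
disc [636. 332.] 387 [-157.4    3.3]
disc [320. 373.] 128 [-81.   14.2]
```

Call:
drive_tool([
  {"x": 0, "y": 0.004, "z": 0, "ax": 0, "ay": 0, "az": 0, "hand": 57},
  {"x": 0, "y": 0.004, "z": 0, "ax": 0, "ay": 0, "az": 0, "hand": 57},
  {"x": 0, "y": 0.003, "z": 0, "ax": 0, "ay": 0, "az": 0, "hand": 57},
  {"x": 0, "y": 0.002, "z": 0, "ax": 0, "ay": 0, "az": 0, "hand": 57},
  {"x": 0, "y": 0.002, "z": 0, "ax": 0, "ay": 0, "az": 0, "hand": 57},
  {"x": 0, "y": 0.002, "z": 0, "ax": 0, "ay": 0, "az": 0, "hand": 57},
  {"x": 0, "y": 0.001, "z": 0, "ax": 0, "ay": 0, "az": 0, "hand": 57},
  {"x": 0, "y": 0.001, "z": 0, "ax": 0, "ay": 0, "az": 0, "hand": 57},
  {"x": 0, "y": 0.001, "z": 0, "ax": 0, "ay": 0, "az": 0, "hand": 57},
  {"x": 0, "y": 0, "z": 0, "ax": 0, "ay": 0, "az": 0, "hand": 57},
])

```text
t: 36.7
eef_pos: [569.9, -88.2, 8.2]
tcp_rot: [0.997, 0.075, -0.003, -0.001]
force: [-4.3, 4.6, 11.1]
opening: 0.593
```

```bash
python3 w.py u
```

```text
36.7 [569.9 -88.2   8.2] F tool [ -3.6  -5.3 -11. ] 0.5925752992172162
tcp in clamp -117.36973020607365 39.376674838374626 tooly vs ex -0.9999947101377228 -0.0011717385270704264
disc [413.  37.] 68 [-119.8  -58.8]
disc [519. 101.] 151 [-141.5  -47.4]
disc [574. 216.] 483 [-155.7  -24. ]
disc [343. 313.] 206 [-103.8   -1.3]
disc [446. 314.] 206 [-128.4   -1.2]
disc [560. 332.] 381 [-155.7    3.3]
disc [320. 372.] 128 [-97.5  14.3]
```

Call:
drive_tool([
  {"x": 0, "y": 0.001, "z": 0, "ax": 0, "ay": 0, "az": 0, "hand": 57},
  {"x": 0, "y": 0.001, "z": 0, "ax": 0, "ay": 0, "az": 0, "hand": 57},
  {"x": 0, "y": 0.001, "z": 0, "ax": 0, "ay": 0, "az": 0, "hand": 57},
  {"x": 0, "y": 0.001, "z": 0, "ax": 0, "ay": 0, "az": 0, "hand": 57},
  {"x": 0, "y": 0, "z": 0, "ax": 0, "ay": 0, "az": 0, "hand": 57},
  {"x": 0, "y": 0, "z": 0, "ax": 0, "ay": 0, "az": 0, "hand": 57},
  {"x": 0, "y": 0, "z": 0, "ax": 0, "ay": 0, "az": 0, "hand": 57},
  {"x": 0, "y": 0, "z": 0, "ax": 0, "ay": 0, "az": 0, "hand": 57},
  {"x": 0, "y": 0, "z": 0, "ax": 0, "ay": 0, "az": 0, "hand": 57},
  {"x": 0, "y": 0, "z": 0, "ax": 0, "ay": 0, "az": 0, "hand": 57},
])

```text
t: 37.58
eef_pos: [569.8, -88.3, 8.3]
tcp_rot: [0.997, 0.075, -0.003, -0.003]
force: [-3.9, 17.1, 13.2]
opening: 0.591
```

```bash
python3 w.py u
```

```text
37.5833 [569.8 -88.3   8.3] F tool [ -1.4 -17.6 -13. ] 0.5905297682339717
tcp in clamp -117.40986113337776 39.44587889628112 tooly vs ex -0.9999724792117399 -0.0012319593227778445
disc [518. 100.] 147 [-141.7  -47.4]
disc [573. 216.] 488 [-155.7  -24. ]
disc [342. 313.] 207 [-103.8   -1.3]
disc [445. 313.] 208 [-128.4   -1.3]
disc [559. 332.] 382 [-155.7    3.3]
disc [319. 372.] 126 [-97.5  14.3]
```

The head is on the tail stop: 17.6 N with no movement. I'll let go, centre the fingers and lift clear.

Call:
drive_tool([
  {"x": 0, "y": -0.001, "z": 0, "ax": 0, "ay": 0, "az": 0, "hand": 62},
  {"x": 0, "y": -0.001, "z": 0, "ax": 0, "ay": 0, "az": 0, "hand": 72},
  {"x": 0, "y": 0, "z": 0, "ax": 0, "ay": 0, "az": 0, "hand": 85},
  {"x": 0, "y": 0, "z": 0, "ax": 0, "ay": 0, "az": 0, "hand": 100},
  {"x": 0, "y": 0, "z": 0, "ax": 0, "ay": 0, "az": 0, "hand": 100},
  {"x": 0, "y": -0.004, "z": 0, "ax": 0, "ay": 0, "az": 0, "hand": 100},
  {"x": 0, "y": -0.004, "z": 0, "ax": 0, "ay": 0, "az": 0, "hand": 100},
  {"x": 0, "y": 0, "z": 0, "ax": 0, "ay": 0, "az": 0, "hand": 100},
  {"x": 0, "y": 0, "z": 0, "ax": 0, "ay": 0, "az": 0, "hand": 100},
  {"x": 0, "y": 0, "z": 0, "ax": 0, "ay": 0, "az": 0, "hand": 100},
])

```text
t: 38.47
eef_pos: [572.1, -83.9, 7.4]
tcp_rot: [0.997, 0.074, 0.0, 0.0]
force: [0.8, 0.2, -0.2]
opening: 0.999
```

```bash
python3 w.py u
```

```text
38.4667 [572.1 -83.9   7.4] F tool [ 0.8 -0.1  0.2] 0.9990693646079712
tcp in clamp -113.39536989209039 36.482460285245004 tooly vs ex -0.9999997023831284 0.000737431010104032
disc [461. 119.] 136 [-126.   -46.4]
disc [591. 228.] 475 [-155.8  -24. ]
disc [361. 325.] 202 [-103.9   -1.2]
disc [464. 325.] 204 [-128.6   -1.2]
disc [576. 343.] 374 [-155.8    3.3]
disc [336. 384.] 129 [-97.4  14.2]
```

Call:
drive_tool([
  {"x": 0, "y": 0, "z": -0.015, "ax": 0, "ay": 0, "az": 0, "hand": 100},
  {"x": 0, "y": 0, "z": -0.025, "ax": 0, "ay": 0, "az": 0, "hand": 100},
  {"x": 0, "y": 0, "z": -0.035, "ax": 0, "ay": 0, "az": 0, "hand": 100},
  {"x": 0, "y": 0, "z": -0.035, "ax": 0, "ay": 0, "az": 0, "hand": 100},
  {"x": 0, "y": 0, "z": -0.035, "ax": 0, "ay": 0, "az": 0, "hand": 100},
  {"x": 0.01, "y": -0.035, "z": -0.015, "ax": 0, "ay": 0, "az": 0, "hand": 100},
  {"x": 0.01, "y": -0.035, "z": 0, "ax": 0, "ay": 0, "az": 0, "hand": 100},
  {"x": 0, "y": -0.035, "z": 0, "ax": 0, "ay": 0, "az": 0, "hand": 100},
  {"x": 0, "y": -0.035, "z": 0, "ax": 0, "ay": 0, "az": 0, "hand": 100},
  {"x": 0, "y": -0.035, "z": 0, "ax": 0, "ay": 0, "az": 0, "hand": 100},
])

```text
t: 39.35
eef_pos: [565.6, 93.6, 167.6]
tcp_rot: [0.997, 0.074, 0.0, 0.0]
force: [0.4, -0.1, 0.1]
opening: 1.001
```

```bash
sleep 0; python3 w.py aa | head -2; python3 - <<'E'
from gp import *
im=cv2.cvtColor(r.capture('wrist'),cv2.COLOR_RGB2GRAY).astype(np.float32)
def edges(y,z):
    xs=np.arange(10,205,.5);X=np.c_[o+np.outer(xs,ex)+ey*y,np.full(len(xs),z)]
    uv=proj('wrist',X).astype(np.float32);v=cv2.remap(im,uv[:,:1],uv[:,1:],cv2.INTER_LINEAR)[:,0]
    v=np.convolve(np.pad(v,1,'edge'),np.ones(3)/3,'valid');g=np.gradient(v)
    return [(float(xs[i]),round(float(g[i]))) for i in range(2,len(g)-2) if abs(g[i])>8 and abs(g[i])==max(abs(g[i-2:i+3]))]
c=-np.array(r.camera_params('wrist')['R']).T@np.array(r.camera_params('wrist')['t']);print('cam',(c[:2]-o)@ex,c[2])
for y in (-40,-58,-62,-80): print(y,edges(y,60))
b=cv2.cvtColor(r.capture('top'),cv2.COLOR_RGB2GRAY);rep('top','top',b)
for n in('tip_box','mini_centrifuge','reagent_bottle'):
    for d in r.tip_of('top',n)[:1]: print(n,d['xy'])
E
```

```text
39.35 [565.6  93.6 167.6] F tool [ 0.4  0.2 -0.1] 1.0011491348701373
tcp in clamp 63.04440225393486 16.524083978500162 tooly vs ex -0.9999989047430895 0.0014774153683112658
cam 67.57161688149903 307.80473536913047
-40 [(36.5, 18), (44.5, -24), (49.5, 21), (57.0, -16), (71.5, 20), (90.5, -14), (103.5, 15), (121.5, -17), (136.0, 15), (153.5, -19), (162.5, 10), (168.0, 14), (180.5, -12), (184.0, 13), (192.0, -39)]
-58 [(37.0, 20), (44.5, -22), (49.0, 20), (180.5, -12), (184.0, 16), (192.0, -41)]
-62 [(36.5, 20), (44.5, -24), (51.0, 17), (180.5, -12), (184.0, 13), (192.0, -49)]
-80 [(36.5, 23), (44.5, -23), (50.5, 22), (56.0, -21), (72.5, 19), (88.0, -20), (104.5, 18), (120.0, -18), (136.5, 16), (152.5, -19), (166.5, 8), (169.0, 17), (180.5, -14), (184.0, 14), (192.0, -39)]
top [(np.float64(40.5), -28), (np.float64(56.0), 13)]
tip_box [383.4, 242.5]
mini_centrifuge [388.7, 158.2]
```

```bash
python3 -c "
from rig import r
r.capture('scene');print(r.tip_of('scene','reagent_bottle')[:1]);s=r.state();print(s['t'],s['force']);print(r.sign_off())"
```

```text
[{'xy': [418.5, 200.0], 'conf': 0.61}]
39.75 [ 0.18026821 -0.1860037  -1.10246593]
the job is handed in; nothing more can be done
None
```

I pressed the loose end plate home, slid the clamp head back onto its tail stop and let go of everything. The job was handed in at 39.75 s (limit 67 s), and signing off gave no verdict.

**Pumping:** I pumped the trigger with one finger while the jaw was unloaded. One single-finger stroke under load slipped back to its tooth, so I changed to a stepped two-finger pinch. I stopped when the squeeze stalled short of the trigger's stop with the head no longer moving.

**Release:** I pinched the release lever fully pressed and slid the head about 125 mm back. It met the tail stop at 17.6 N with no further movement. It stayed there after I let go, and I lifted the arm clear.

**Last checks**
- **Plate:** from the final wrist picture the rack measures 148 to 150 mm long, against 150 mm with the plate home. The near plate sits about 19.5 mm from the last hole, where home should be about 19 to 20.6 mm.
- **Earlier disagreement:** some length estimates suggested 2 to 5 mm of gap left. I had taken the rack top as 60 mm high when it stands on the 12 mm board, and correcting for that brought them into line. The dark line still visible beside the plate looks like its shadow.
- **Jaw force:** I could not measure it. I inferred about 40 to 70 N from how far the gripper lagged its command, so the margin below the 75 N cracking load is an estimate. I saw no sign of cracking.
- **Other things on the bench:** the tip box, centrifuge and bottle read within 2 to 3 pixels of where they started. The bottle was missed in the top view but found in the scene view.

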